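# Load the turning-blank magazine

### The job

A light-wood offcut is lying in the loading trough of the magazine: take it out and leave it in the blue scrap bin. Then feed the magazine tube through its mouth: first the orange stopper, then every dark wooden blank on the bench, end to end, each pushing the ones before it deeper, and last the steel push bar, pushed in until the whole column is tight against the closed end of the tube; leave the bar lying in there. Leave the skateboard wheels and the glue bottle where they are.

Things in the scene. Friction and masses are not known exactly. Their poses are not given: they have to be found in the camera images.
- feeder: Magazine, fixed: a square aluminium tube with clear roof, and an open trough before its mouth, on a plywood base (100 mm wide, 12 thick, x = -220 to 355 mm). Origin on the bench below the centre of the mouth; +x runs from the mouth to the closed end, z up. The floor of trough and tube is one level surface 30 mm above the bench. Fixed, but stands differently each time.
- trough (a point): Middle of the trough floor. Trough: feeder x = -210 to 0 mm, open on top and at its rear end, 44 mm wide inside, walls 4 mm thick and only 10 mm higher than the floor; over the last 50 mm the walls funnel in to 36 mm. A piece lying here can be pushed along by its rear end with the closed fingertips.
- mouth (a point): Centre of the floor at the tube mouth (feeder x = 0). Bore 36 x 36 mm; outside 48 mm wide; roof top 72 mm above the bench, blue straps to 74 mm. Fingers do not fit into the bore: they can push a piece until its rear end is level with the mouth.
- tube_end (a point): Centre of the floor at the inner face of the blue end wall (feeder x = 330 mm).
- bin: Blue open scrap bin, fixed, 170 (x) x 150 (y) x 60 mm high, walls and floor 5 mm; origin at the centre of its underside, z up.
- offcut: Light-wood offcut lying along the trough: 100 mm long (its x) and 26 mm wide (y); a step makes it 26 mm high for its x from -50 to +5 mm and 18 mm high for the rest. Origin on its axis 13 mm above its underside; 40 g or so.
- stopper: Orange plastic block, 45 (its x, the long axis) x 30 x 30 mm, origin at its centre; either end may lead. Goes in first.
- blank1: Dark wooden blank, 65 (its x, the long axis) x 30 x 30 mm, origin at its centre; either end may lead, and the blanks are interchangeable. May be absent: two to four are on the bench.
- blank2: Dark wooden blank, 65 (its x, the long axis) x 30 x 30 mm, origin at its centre; either end may lead, and the blanks are interchangeable. May be absent: two to four are on the bench.
- blank3: Dark wooden blank, 65 (its x, the long axis) x 30 x 30 mm, origin at its centre; either end may lead, and the blanks are interchangeable. May be absent: two to four are on the bench.
- blank4: Dark wooden blank, 65 (its x, the long axis) x 30 x 30 mm, origin at its centre; either end may lead, and the blanks are interchangeable. May be absent: two to four are on the bench.
- pushbar: Steel push bar with black ends, 190 (its x, the long axis) x 30 x 30 mm, about 0.25 kg, origin at its centre; either end may lead. Goes in last; part of it stays outside the mouth, lying in the trough.
- wheel1: Bystander: yellow skateboard wheel lying flat, diameter 52, 32 mm high, origin at the centre of its underside
- wheel2: Bystander: green skateboard wheel lying flat, diameter 52, 32 mm high, origin at the centre of its underside
- glue: Bystander: white glue bottle with orange cap, diameter 64, 170 mm high, origin at the centre of its underside
Things that resemble listed ones, but are neither listed nor needed, are in the scene too. Of the things that look like the bin, the larger one is meant. What is shaped like the blank2 but pink is not meant.

How it is judged:
On the way, in this order (a step that is already met when the one before it is completed fails the run):
1. the offcut is in the scrap bin, released (x of offcut in the frame of bin between -0.085 and 0.085 m and y of offcut in the frame of bin between -0.075 and 0.075 m and height (world z) of offcut below 0.07 m and contact force between the fingers and offcut below 0.2 N), for 0.2 s.
2. the stopper is in the tube (x of stopper in the frame of feeder above 0.01 m and y of stopper in the frame of feeder between -0.012 and 0.012 m and z of stopper in the frame of feeder between 0.035 and 0.056 m), for 0.2 s.
3. every blank present is in the tube behind it (x of each of blank1, blank2, blank3, blank4 in the frame of feeder above 0.02 m and y of blank1 in the frame of feeder between -0.012 and 0.012 m and z of blank1 in the frame of feeder between 0.035 and 0.056 m and y of blank2 in the frame of feeder between -0.012 and 0.012 m and z of blank2 in the frame of feeder between 0.035 and 0.056 m and y of blank3 in the frame of feeder between -0.012 and 0.012 m and z of blank3 in the frame of feeder between 0.035 and 0.056 m and y of blank4 in the frame of feeder between -0.012 and 0.012 m and z of blank4 in the frame of feeder between 0.035 and 0.056 m and x of stopper in the frame of feeder above 0.05 m and y of stopper in the frame of feeder between -0.012 and 0.012 m and z of stopper in the frame of feeder between 0.035 and 0.056 m), for 0.2 s.
4. the push bar is in the mouth and the stopper is at the closed end (x of pushbar in the frame of feeder above -0.085 m and y of pushbar in the frame of feeder between -0.012 and 0.012 m and z of pushbar in the frame of feeder between 0.035 and 0.056 m and angle between the x axis of pushbar and the x axis of feeder, either way round below 0.1 rad and x of stopper in the frame of feeder above 0.3005 m), for 0.2 s.
At the end, for the whole second after the job is handed in: The offcut lies in the scrap bin; every blank present is in the tube (its centre at least 20 mm past the mouth); the stopper leads, its face within 7 mm of the closed end; the push bar lies along the trough and tube with its nose at least 10 mm inside the mouth; all are at rest (all of step 1 and all of step 3 and all of step 4 and linear speed of each of blank1, blank2, blank3, blank4, stopper, pushbar, offcut below 0.02 m/s); the robot touches nothing.
It fails at once if a skateboard wheel or the glue bottle was moved by more than 60 mm (distance of any of wheel1, wheel2, glue from where it was at the start of the episode above 0.06 m).
Of blank1, blank2, blank3, blank4 only 2 to 4 are there at a start; the rules pass over those that are not, and their reading is None.
At some moment in a run one of blank1, blank2, blank3, blank4, stopper, pushbar may be knocked a few centimetres aside while the robot is not near it.
Once in a run the grip may slacken for a moment while it holds something.
It also fails if it takes over 210 s, if anything falls off the work surface, if the arm or the gripper's body presses on something with over 40 N, if the wrist force passes 120 N, or if a joint passes its speed limit or range.

### The arm

A 7-joint arm with a two-finger parallel gripper is mounted at the origin on the work surface. World frame = base frame: x ahead of the robot, y to its left, z up, the work surface at z = 0. Lengths are in m, angles in rad, forces in N, time in s.
With the tool pointing down it reaches from about 0.375 to 0.925 m from the base axis. Payload 3.1 kg.
Tool frame: the origin (TCP) lies at the very end of the fingers, on their centre line; the grasp point (between the pads) lies 19 mm behind it (r.grip_depth is the distance from the TCP to the grasp point, in m); z points along the fingers, y is the line along which they close (so a half turn about z gives the same grasp; the last joint's range is limited). The gripper opens to 85 mm and grips with 20 to 120 N. Pads are 22 mm wide; open, the fingers measure 114 mm over their backs; the gripper's body (76 mm by 85 mm) begins 54 mm behind the grasp point. The pads swing forward as they close: fully open they stand 13 mm farther back than shut.
Start: joints at [1.224, 0.383, 0.044, 1.598, -0.018, 1.161, -0.05], TCP at [0.16, -0.63, 0.231] pointing down, gripper open.
Joint ranges: [-2.61, 2.61], [-0.41, 2.15], [-1.48, 1.57], [0, 2.5], [-1.57, 4.71], [0.05, 1.97], [-2.85, 2.85]. Speed limits (rad/s): [2.79, 2.79, 3.14, 3.14, 3.14, 3.14, 3.14].

### API

Orientations are given as a unit quaternion [x, y, z, w].
In Python, from workcell import r gives the robot as it stands. The module is installed in compiled form; this text tells all that it offers.
- The arm moves only by the tool move_arm, never from a script. Its argument "steps" is a list that holds one entry, the list of rows, each a list of 7 numbers: the turn, a rotation vector about the tool's x, y, z in rad, then the shift along the tool's x, y, z in m, then the finger opening in m, from 0 to 0.0854. In form: [[[ax, ay, az, dx, dy, dz, fingers], ...]]. A call has 1 to 5 rows; each row shifts and turns the commanded pose from where the row before left it, along the tool's axes as they then stand; what a row does not reach is not made up. A row lasts 1/12 s, in which the tool goes at most 41.7 mm and 7.16 degrees, less where a joint would pass 70% of its speed; a pose out of reach is approached as far as the arm can. A call is refused whole if a number of a shift passes 0.0417 or a number of a turn 0.125, either way. A call with a gripper value outside its range is refused whole. The fingers move at their own pace and stop on an object; the grip force is fixed at half the most. Time passes only in rows, so rows that do not move let the fingers close. It gives the time, the measured TCP pose, the force, the opening and the grip force at its end, in the units of the state.
- r.get_obs(): the state, without advancing time (a new reading comes with each control period).
- r.grab_frame(name): name is "side" or "top"; returns the picture (384x512x3 uint8, blue, green, red); there is no depth.
- r.calibration(name): a dict with "fx", "fy", "cx", "cy" (pixels), "dist" ([k1, k2, p1, p2, k3] as OpenCV has them; the pictures are not rectified), "cam_to_world" (4x4, takes a point from camera to world coordinates). Camera axes: x right, y down, z forward; pixel columns grow to the right and rows downward; lengths in m; the calibration is good to about 2 mm. A picture is of the moment at which its call begins. calibration takes no time and is no camera call.
- r.hand_in(): hands the job in; it is judged then, once.
Trained networks look in the newest picture that a camera, given by its name, has taken for a name from the list of things; names that differ only in an ending like _2 or _b are one class to them, and where a whole thing is asked for, a point or a joint stands for the part that bears it (a point fixed in the world has none). Each returns a list of dicts, best first, with "p" (0 to 1); they miss things now and then, are a little off and sometimes report something else, mostly with a low value. They report only what shows in the picture. A call takes as long as a camera call. They do not tell look-alikes from the thing itself.
- r.recognise(camera, name): "at" ([x, y, z] in m, in world coordinates, good to about 4 mm: the middle of the surface that is visible of it).
- r.masks_of(camera, name): "region" (384x512 bool, what is visible of it).
- r.pinpoint(camera, name): "at" ([x, y, z] in m, in world coordinates, good to about 4 mm: a listed point, or the origin of a listed thing).
The state is a dict: "time": time; "joints": joint angles; "joint_velocities": joint speeds; "joint_efforts": joint torques, N m; "position": TCP position; "orientation": TCP orientation; "force": force on the tool from outside, world axes, zero at the start; "ft_torque": the same for the moment, N m; "finger_gap": finger opening in m; "grasp_force": force on a finger pad.
Only numpy, scipy, OpenCV 4.12 (cv2) and the standard library are available. Lean on these libraries where they do the work, as an engineer would, in place of code of your own. Each camera call takes 0.05 s, during which the arm holds its last target. There are 200 camera calls.

## Working session

There is one attempt and no reset: what is moved stays moved. The work goes in short steps, Python scripts to look and compute and a tool call to move; the robot and the scene stay as the last step left them, time stands still between calls to the robot, and variables do not carry over. Pictures are saved under pics/ and viewed, at most 14 in all, crops included, and the job is handed in when it is done.

Besides the shell and the picture viewer there is one more tool, called by a JSON object that holds its "api" and its "payload". move_arm: Moves the arm, as the interface text tells. Its arguments: {"type":"object","properties":{"steps":{"type":"array"}},"required":["steps"]}

```bash
mkdir -p pics; cat > h.py <<'E'
import numpy as np, cv2
from workcell import r
def snap(c,f):
    im=r.grab_frame(c); cv2.imwrite('pics/'+f,im); return im
def cal(c):
    k=r.calibration(c); K=np.array([[k['fx'],0,k['cx']],[0,k['fy'],k['cy']],[0,0,1.]]); return K,np.array(k['dist']),np.array(k['cam_to_world'])
def ray(c,uv,z):
    K,d,T=cal(c); p=cv2.undistortPoints(np.array(uv,float).reshape(-1,1,2),K,d)[:,0]
    D=np.c_[p,np.ones(len(p))]@T[:3,:3].T; o=T[:3,3]
    return o+D*((z-o[2])/D[:,2])[:,None]
def pix(c,P):
    K,d,T=cal(c); W=np.linalg.inv(T); P=np.array(P,float).reshape(-1,3)
    return cv2.projectPoints(P,cv2.Rodrigues(W[:3,:3])[0],W[:3,3],K,d)[0][:,0]
E
python3 - <<'E'
from h import *
for c in('top','side'):
    snap(c,c+'0.png'); print(c,np.round(cal(c)[2],2).tolist(), cal(c)[0][0,0])
for n in['trough','mouth','tube_end','bin','offcut','stopper','blank1','pushbar','wheel1','glue']:
    print(n,[(round(x['p'],2),np.round(x['at'],3).tolist()) for x in r.pinpoint('top',n)])
o=r.get_obs();print(o['time'],o['position'],o['orientation'])
E
```

```text
top [[0.01, -0.99, 0.12, 0.38], [-1.0, -0.01, 0.02, -0.01], [-0.01, -0.12, -0.99, 1.1], [0.0, 0.0, 0.0, 1.0]] 381.7379987595352
side [[0.96, -0.19, 0.19, 0.3], [-0.26, -0.7, 0.67, -0.71], [0.01, -0.69, -0.72, 0.84], [0.0, 0.0, 0.0, 1.0]] 430.3825879311915
trough [(0.57, [0.627, -0.082, 0.03]), (0.45, [0.607, -0.31, -0.001])]
mouth [(0.76, [0.63, 0.014, 0.028])]
tube_end [(0.73, [0.656, 0.349, 0.029]), (0.67, [0.542, -0.232, 0.0])]
bin [(0.73, [0.444, 0.201, -0.0])]
offcut [(0.95, [0.62, -0.111, 0.042])]
stopper [(0.66, [0.461, 0.008, 0.015])]
blank1 [(0.75, [0.437, -0.204, 0.015]), (0.66, [0.443, -0.313, 0.016]), (0.61, [0.456, -0.093, 0.012]), (0.47, [0.355, 0.024, 0.015]), (0.39, [0.626, -0.086, 0.031])]
pushbar [(0.86, [0.443, -0.311, 0.014]), (0.5, [0.625, -0.11, 0.043])]
wheel1 [(0.56, [0.543, -0.233, 0.001]), (0.56, [0.605, -0.31, -0.001])]
glue [(0.92, [0.558, -0.435, -0.0])]
0.6 [ 0.16006272 -0.62999195  0.2312779 ] [ 9.92270121e-01  1.24096765e-01 -6.44195362e-06  3.99435658e-07]
```

View pics/top0.png

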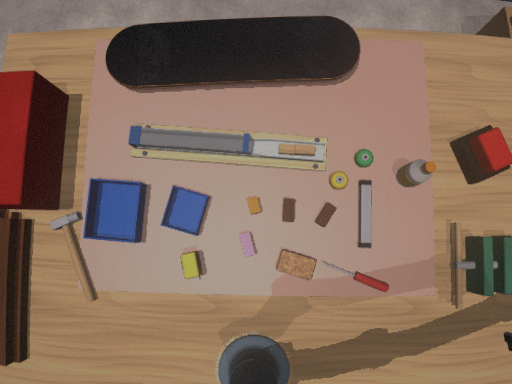

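View pics/side0.png

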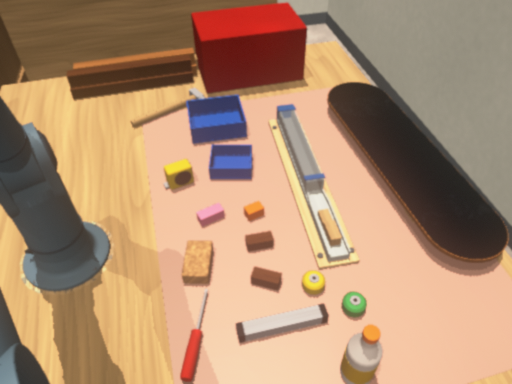

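The top view shows the following:
- **Bins:** the large blue bin is at (115,211). A smaller look-alike is at (186,211).
- **Parts:** the stopper is at (254,205), the dark blanks at (289,209) and (326,215), and the bar at (365,213).
- **Feeder:** it lies roughly horizontal with its mouth near (250,145), and the offcut is at (297,149).
- **Decoys:** pink block (247,243), yellow block (191,265), cork block (296,264).

I chose the larger bin and the two dark blanks. Next is a close crop and the measurements.

```bash
python3 - <<'E'
from h import *
im=snap('top','t1.png')
cv2.imwrite('pics/c1.png',cv2.resize(im[115:275,80:380],None,fx=2.6,fy=2.6,interpolation=cv2.INTER_CUBIC))
def rect(n,z,k):
    for m in r.masks_of('top',n)[:k]:
        ys,xs=np.nonzero(m['region']); P=ray('top',np.c_[xs,ys],z)[:,:2]*1000
        (c,s,a)=cv2.minAreaRect(P.astype(np.float32))
        b=cv2.boxPoints((c,s,a)); e=max((b[1]-b[0],b[2]-b[1]),key=np.linalg.norm)
        print(n,round(m['p'],2),'mean',P.mean(0).round(1),'rect',np.round(c,1),np.round(s,1),'longaxis deg',round(np.degrees(np.arctan2(e[1],e[0]))%180,1),'px',xs.mean().round(),ys.mean().round())
rect('offcut',.05,1);rect('stopper',.03,2);rect('blank1',.03,5);rect('pushbar',.03,1);rect('bin',.06,2);rect('feeder',.012,1)
E
```

```text
offcut 0.75 mean [ 619.8 -113.1] rect [ 619.9 -112.1] [98.5 34.4] longaxis deg 89.5 px 297.0 149.0
stopper 0.7 mean [463.4   7.9] rect [463.2   7.6] [45.7 30. ] longaxis deg 14.8 px 253.0 204.0
blank1 0.78 mean [354.3  23.1] rect [353.8  23.3] [61.7 24.3] longaxis deg 15.0 px 247.0 244.0
blank1 0.53 mean [ 440.2 -195.1] rect [ 439.9 -194.7] [34.2 67.6] longaxis deg 146.2 px 325.0 214.0
blank1 0.52 mean [451.3 -89.7] rect [450.7 -88.9] [64.7 30.8] longaxis deg 0.2 px 288.0 209.0
pushbar 0.63 mean [ 441.3 -305.6] rect [ 442.6 -306.6] [ 37.6 195.1] longaxis deg 179.0 px 364.0 214.0
bin 0.71 mean [440.6 391.9] rect [441.1 392.2] [168.9 170.5] longaxis deg 177.0 px 115.0 210.0
bin 0.67 mean [443.7 194.3] rect [444.4 194.3] [108.9 117.1] longaxis deg 165.5 px 185.0 210.0
feeder 0.57 mean [634.3  98.1] rect [634.5  91.3] [586.2 103.6] longaxis deg 86.4 px 224.0 146.0
```

View pics/c1.png

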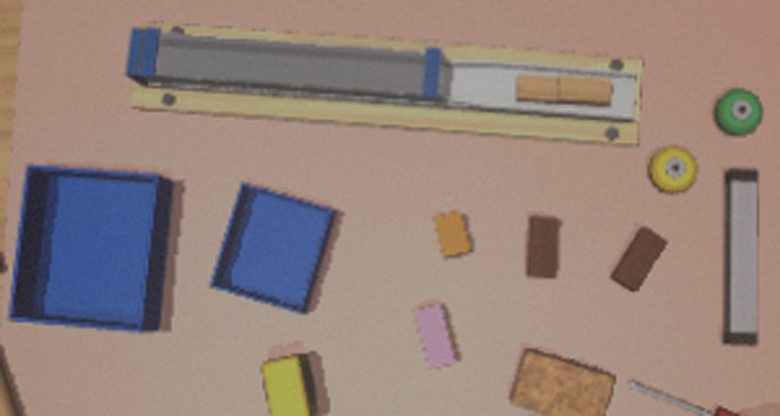

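The crop confirms that the larger bin is on the left and that there are two dark blanks plus a pink decoy. It also shows the offcut's step seam at about crop x=558, so its tall half points to the rear (−y). Next I work out the feeder axis from the base edges.

```bash
cat >> h.py <<'E'
def yaw(q=None):
    from scipy.spatial.transform import Rotation as R
    q=r.get_obs()['orientation'] if q is None else q
    return np.degrees(np.arctan2(*R.from_quat(q).as_matrix()[[1,0],0]))
def need(x,y,z,phi=None):
    """turn (tool z), then shift in tool axes after the turn"""
    o=r.get_obs(); p=o['position']; f=yaw(); phi=f if phi is None else phi
    t=-(phi-f+180)%360-180 if 0 else -((phi-f+180)%360-180); a=np.radians(phi); d=np.array([x,y,z])-p
    s=[d[0]*np.cos(a)+d[1]*np.sin(a), d[0]*np.sin(a)-d[1]*np.cos(a), -d[2]]
    print('t%.2f pos'%o['time'],np.round(p,4),'yaw %.1f'%f,'turn z rad %.3f'%np.radians(t),'shift',np.round(s,4),'n>=%.1f'%(np.linalg.norm(s)/.0417),'gap %.4f F'%o['finger_gap'],np.round(o['force'],1))
E
python3 - <<'E'
from h import *
c=np.array([[131,108],[637,144],[641,60],[131,77],[613,133],[617,65],[169,100],[178,31],[432,72]])/2.6+[80,115]-.3
P=ray('top',c,.012)*1000;print(P[:,:2].round(1).tolist())
print(ray('top',c[-1:],.072)*1000)
u=P[0]-P[1];print(np.degrees(np.arctan2(u[1],u[0])))
u=P[6]-P[4];print(np.degrees(np.arctan2(u[1],u[0])))
u=P[7]-P[5];print(np.degrees(np.arctan2(u[1],u[0])))
need(.619,-.132,.12,86)
E
```

```text
[[602.2, 373.6], [567.0, -197.4], [662.9, -203.1], [638.2, 375.8], [579.0, -170.7], [656.7, -175.9], [611.6, 329.7], [692.3, 323.9], [646.0, 31.9]]
[[631.31920548  29.44339438  72.        ]]
86.47160767900618
86.2702487291911
85.92019166575382
t0.95 pos [ 0.1601 -0.63    0.2313] yaw 14.3 turn z rad -1.252 shift [0.5288 0.4231 0.1113] n>=16.5 gap 0.0851 F [-0.5 -0.7  0.3]
```

{"api": "move_arm", "payload": {"steps": [[[0, 0, -0.125, 0, 0, 0, 0.0854], [0, 0, -0.125, 0, 0, 0, 0.0854], [0, 0, -0.125, 0, 0, 0, 0.0854], [0, 0, -0.125, 0, 0, 0, 0.0854], [0, 0, -0.125, 0, 0, 0, 0.0854]]]}}

```text
time: 1.37
position: [0.1601, -0.63, 0.2313]
orientation: [0.905, 0.426, -0.0, 0.0]
force: [-0.1, 0.1, 0.4]
finger_gap: 0.0854
grasp_force: 0.0
```

{"api": "move_arm", "payload": {"steps": [[[0, 0, -0.125, 0, 0, 0, 0.0854], [0, 0, -0.125, 0, 0, 0, 0.0854], [0, 0, -0.125, 0, 0, 0, 0.0854], [0, 0, -0.125, 0, 0, 0, 0.0854], [0, 0, -0.125, 0, 0, 0, 0.0854]]]}}

```text
time: 1.78
position: [0.16, -0.63, 0.2313]
orientation: [0.73, 0.683, -0.0, -0.0]
force: [0.1, 0.8, 1.0]
finger_gap: 0.0854
grasp_force: 0.0
```

{"api": "move_arm", "payload": {"steps": [[[0, 0, 0, 0.03, 0.024, 0, 0.0854], [0, 0, 0, 0.03, 0.024, 0, 0.0854], [0, 0, 0, 0.03, 0.024, 0, 0.0854], [0, 0, 0, 0.03, 0.024, 0, 0.0854], [0, 0, 0, 0.03, 0.024, 0, 0.0854]]]}}

```text
time: 2.2
position: [0.2915, -0.4877, 0.2315]
orientation: [0.732, 0.681, -0.0, 0.0]
force: [0.3, -0.2, -0.0]
finger_gap: 0.0856
grasp_force: 0.0
```

{"api": "move_arm", "payload": {"steps": [[[0, 0, 0, 0.03, 0.024, 0, 0.0854], [0, 0, 0, 0.03, 0.024, 0, 0.0854], [0, 0, 0, 0.03, 0.024, 0, 0.0854], [0, 0, 0, 0.03, 0.024, 0, 0.0854], [0, 0, 0, 0.03, 0.024, 0, 0.0854]]]}}

```text
time: 2.62
position: [0.422, -0.3467, 0.2317]
orientation: [0.732, 0.681, -0.0, 0.0]
force: [-0.1, -0.4, 0.1]
finger_gap: 0.0855
grasp_force: 0.0
```

{"api": "move_arm", "payload": {"steps": [[[0, 0, 0, 0.03, 0.024, 0.01, 0.0854], [0, 0, 0, 0.03, 0.024, 0.01, 0.0854], [0, 0, 0, 0.03, 0.024, 0.01, 0.0854], [0, 0, 0, 0.03, 0.024, 0.01, 0.0854], [0, 0, 0, 0.03, 0.024, 0.01, 0.06]]]}}

```text
time: 3.03
position: [0.5526, -0.2059, 0.1811]
orientation: [0.732, 0.681, 0.0, 0.0]
force: [0.2, -0.7, 0.4]
finger_gap: 0.0752
grasp_force: 0.0
```

```bash
python3 - <<'E'
from h import *
need(.621,-.132,.043,86.3)
E
```

```text
t3.03 pos [ 0.5526 -0.2059  0.1811] yaw 85.8 turn z rad -0.008 shift [0.0781 0.0635 0.1381] n>=4.1 gap 0.0752 F [ 0.2 -0.7  0.4]
```

{"api": "move_arm", "payload": {"steps": [[[0, 0, -0.008, 0.026, 0.0212, 0.01, 0.06], [0, 0, 0, 0.026, 0.0212, 0.01, 0.06], [0, 0, 0, 0.026, 0.0212, 0.018, 0.06], [0, 0, 0, 0, 0, 0.03, 0.06], [0, 0, 0, 0, 0, 0.03, 0.06]]]}}

```text
time: 3.45
position: [0.6237, -0.1292, 0.084]
orientation: [0.727, 0.686, 0.002, 0.001]
force: [-0.0, -0.7, 0.2]
finger_gap: 0.06
grasp_force: 0.0
```

{"api": "move_arm", "payload": {"steps": [[[0, 0, 0, 0, 0, 0.025, 0.06], [0, 0, 0, 0, 0, 0.015, 0.06], [0, 0, 0, 0, 0, 0, 0.06]]]}}

```text
time: 3.7
position: [0.6165, -0.1333, 0.039]
orientation: [0.729, 0.684, -0.002, -0.003]
force: [0.1, 0.1, -1.6]
finger_gap: 0.0599
grasp_force: 0.0
```

```bash
python3 - <<'E'
from h import *
need(.621,-.132,.043,86.3)
im=snap('side','s2.png'); cv2.imwrite('pics/c2.png',cv2.resize(im[150:300,230:400],None,fx=3,fy=3))
E
```

```text
t3.70 pos [ 0.6165 -0.1333  0.039 ] yaw 86.3 turn z rad 0.000 shift [ 0.0016  0.0044 -0.004 ] n>=0.1 gap 0.0599 F [ 0.1  0.1 -1.6]
```

View pics/c2.png

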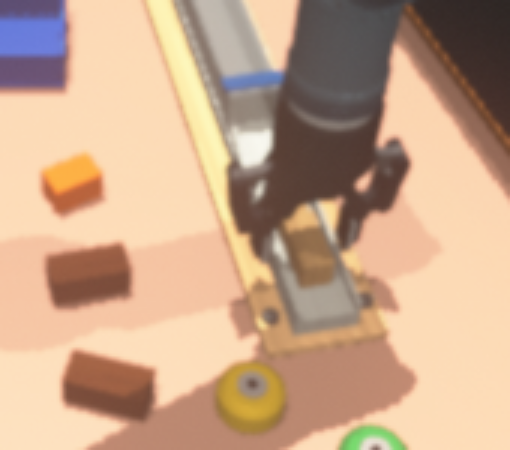

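The crop shows the fingers straddling the tall half of the offcut at about crop (305,245). I'll raise slightly, close, lift and carry it to the bin.

{"api": "move_arm", "payload": {"steps": [[[0, 0, 0, 0, 0, 0, 0.06], [0, 0, 0, 0, 0, 0, 0], [0, 0, 0, 0, 0, 0, 0], [0, 0, 0, 0, 0, 0, 0], [0, 0, 0, 0, 0, 0, 0]]]}}

```text
time: 4.17
position: [0.622, -0.1338, 0.0457]
orientation: [0.729, 0.684, 0.001, 0.002]
force: [-0.7, -0.5, 6.0]
finger_gap: 0.0241
grasp_force: 62.4
```

{"api": "move_arm", "payload": {"steps": [[[0, 0, 0, 0, 0, 0, 0], [0, 0, 0, 0, 0, 0, 0], [0, 0, 0, 0, 0, -0.02, 0], [0, 0, 0, 0, 0, -0.035, 0], [0, 0, 0, 0, 0, -0.035, 0]]]}}

```text
time: 4.58
position: [0.6182, -0.1333, 0.1325]
orientation: [0.729, 0.684, -0.001, -0.002]
force: [0.4, -0.3, -1.3]
finger_gap: 0.0242
grasp_force: 61.6
```

```bash
python3 - <<'E'
from h import *
need(.443,.4,.14,86.3); print(r.get_obs()['grasp_force'])
E
```

```text
t4.58 pos [ 0.6182 -0.1333  0.1325] yaw 86.3 turn z rad 0.001 shift [ 0.5209 -0.2092 -0.0075] n>=13.5 gap 0.0242 F [ 0.4 -0.3 -1.3]
61.62447229027748
```

Gripped (gap 24 mm). Carrying to the bin in 15 rows.

{"api": "move_arm", "payload": {"steps": [[[0, 0, 0, 0.0347, -0.014, -0.001, 0], [0, 0, 0, 0.0347, -0.014, -0.001, 0], [0, 0, 0, 0.0347, -0.014, 0, 0], [0, 0, 0, 0.0347, -0.014, 0, 0], [0, 0, 0, 0.0347, -0.014, 0, 0]]]}}

```text
time: 5.0
position: [0.5605, 0.0455, 0.1356]
orientation: [0.73, 0.684, 0.0, 0.0]
force: [1.1, -0.2, -0.3]
finger_gap: 0.0243
grasp_force: 61.6
```

{"api": "move_arm", "payload": {"steps": [[[0, 0, 0, 0.0347, -0.014, 0, 0], [0, 0, 0, 0.0347, -0.014, 0, 0], [0, 0, 0, 0.0347, -0.014, 0, 0], [0, 0, 0, 0.0347, -0.014, 0, 0], [0, 0, 0, 0.0347, -0.014, 0, 0]]]}}

```text
time: 5.42
position: [0.5017, 0.2231, 0.1356]
orientation: [0.729, 0.684, 0.0, 0.0]
force: [0.2, 0.8, -0.3]
finger_gap: 0.024
grasp_force: 61.6
```

{"api": "move_arm", "payload": {"steps": [[[0, 0, 0, 0.0347, -0.014, 0, 0], [0, 0, 0, 0.0347, -0.014, 0, 0], [0, 0, 0, 0.0347, -0.014, 0, 0], [0, 0, 0, 0.0347, -0.014, 0, 0], [0, 0, 0, 0.0347, -0.014, 0, 0]]]}}

```text
time: 5.83
position: [0.4431, 0.4007, 0.1354]
orientation: [0.729, 0.684, 0.0, 0.0]
force: [1.1, 0.2, -0.8]
finger_gap: 0.0243
grasp_force: 61.6
```

{"api": "move_arm", "payload": {"steps": [[[0, 0, 0, 0, 0, 0.03, 0], [0, 0, 0, 0, 0, 0.03, 0], [0, 0, 0, 0, 0, 0.025, 0], [0, 0, 0, 0, 0, 0.01, 0], [0, 0, 0, 0, 0, 0, 0]]]}}

```text
time: 6.25
position: [0.4422, 0.3977, 0.0384]
orientation: [0.729, 0.684, -0.003, 0.0]
force: [-2.0, -3.1, 1.1]
finger_gap: 0.0239
grasp_force: 64.3
```

```bash
python3 - <<'E'
from h import *
need(.463,.0075,.12,14.8); print(r.get_obs()['grasp_force'])
print([(x['p'],np.round(x['at'],3)) for x in (r.grab_frame('side'),r.pinpoint('side','offcut'))[1]])
E
```

```text
t6.25 pos [0.4422 0.3977 0.0384] yaw 86.4 turn z rad 1.249 shift [-0.0796  0.3825 -0.0816] n>=9.6 gap 0.0239 F [-2.  -3.1  1.1]
64.32077944278717
[(0.7, array([ 0.443, -0.31 ,  0.017])), (0.51, array([0.444, 0.426, 0.048]))]
```

{"api": "move_arm", "payload": {"steps": [[[0, 0, 0, -0.008, 0, 0, 0], [0, 0, 0, -0.01, 0, 0, 0], [0, 0, 0, 0, 0, 0, 0.055], [0, 0, 0, 0, 0, 0, 0.055], [0, 0, 0, 0, 0, 0, 0.055]]]}}

```text
time: 6.77
position: [0.4434, 0.3813, 0.0409]
orientation: [0.73, 0.684, 0.001, 0.0]
force: [-0.1, 0.5, 0.5]
finger_gap: 0.055
grasp_force: 0.0
```

{"api": "move_arm", "payload": {"steps": [[[0, 0, 0, 0, 0, -0.02, 0.055], [0, 0, 0, 0, 0, -0.035, 0.055], [0, 0, 0, 0, 0, -0.035, 0.07], [0, 0, 0, 0, 0, -0.03, 0.07], [0, 0, 0, 0, 0, 0, 0.07]]]}}

```text
time: 7.18
position: [0.446, 0.3863, 0.1681]
orientation: [0.729, 0.684, 0.007, 0.0]
force: [-0.4, 1.1, 1.2]
finger_gap: 0.0697
grasp_force: 0.0
```

```bash
python3 - <<'E'
from h import *
need(.463,.0075,.12,14.8)
im=snap('side','s3.png'); cv2.imwrite('pics/c3.png',cv2.resize(im[60:360,130:400],None,fx=2,fy=2))
E
```

```text
t7.18 pos [0.446  0.3863 0.1681] yaw 86.4 turn z rad 1.249 shift [-0.0804  0.3706  0.0481] n>=9.2 gap 0.0697 F [-0.4  1.1  1.2]
```

View pics/c3.png

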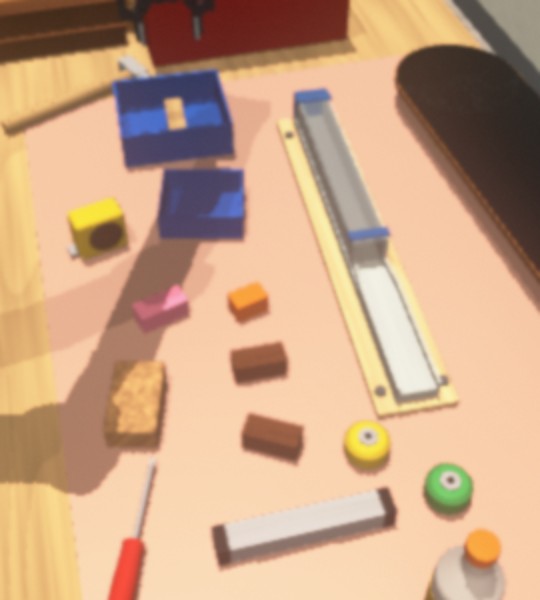

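The crop shows the offcut lying in the large bin at (175,113), with the trough empty. Next is the stopper.

{"api": "move_arm", "payload": {"steps": [[[0, 0, 0.125, 0, 0, 0, 0.07], [0, 0, 0.125, 0, 0, 0, 0.07], [0, 0, 0.125, 0, 0, 0, 0.07], [0, 0, 0.125, 0, 0, 0, 0.07], [0, 0, 0.125, 0, 0, 0, 0.07]]]}}

```text
time: 7.65
position: [0.4419, 0.3809, 0.1588]
orientation: [0.906, 0.424, -0.001, 0.0]
force: [-0.7, 0.5, -0.1]
finger_gap: 0.0698
grasp_force: 0.0
```

{"api": "move_arm", "payload": {"steps": [[[0, 0, 0.125, 0, 0, 0, 0.07], [0, 0, 0.125, 0, 0, 0, 0.07], [0, 0, 0.125, 0, 0, 0, 0.07], [0, 0, 0.125, 0, 0, 0, 0.07], [0, 0, 0.124, 0, 0, 0, 0.07]]]}}

```text
time: 8.07
position: [0.4418, 0.3809, 0.1587]
orientation: [0.992, 0.126, -0.001, 0.001]
force: [0.6, 0.7, -0.2]
finger_gap: 0.0699
grasp_force: 0.0
```

{"api": "move_arm", "payload": {"steps": [[[0, 0, 0, -0.008, 0.037, 0, 0.07], [0, 0, 0, -0.008, 0.037, 0, 0.07], [0, 0, 0, -0.008, 0.037, 0, 0.07], [0, 0, 0, -0.008, 0.037, 0, 0.07], [0, 0, 0, -0.008, 0.037, 0, 0.07]]]}}

```text
time: 8.48
position: [0.4501, 0.1905, 0.159]
orientation: [0.992, 0.129, -0.001, 0.0]
force: [-0.1, -0.2, -0.4]
finger_gap: 0.07
grasp_force: 0.0
```

{"api": "move_arm", "payload": {"steps": [[[0, 0, 0, -0.008, 0.037, 0, 0.07], [0, 0, 0, -0.008, 0.037, 0, 0.07], [0, 0, 0, -0.008, 0.037, 0.01, 0.065], [0, 0, 0, -0.008, 0.037, 0.02, 0.065], [0, 0, 0, -0.008, 0.037, 0.02, 0.065]]]}}

```text
time: 8.9
position: [0.4596, 0.0036, 0.1108]
orientation: [0.992, 0.129, 0.001, 0.0]
force: [1.0, -0.3, -0.5]
finger_gap: 0.065
grasp_force: 0.0
```

```bash
python3 - <<'E'
from h import *
need(.463,.0075,.016,14.8)
E
```

```text
t8.90 pos [0.4596 0.0036 0.1108] yaw 14.8 turn z rad -0.000 shift [ 0.0043 -0.0029  0.0948] n>=2.3 gap 0.0650 F [ 1.  -0.3 -0.5]
```

{"api": "move_arm", "payload": {"steps": [[[0, 0, 0, 0.004, -0.003, 0.03, 0.065], [0, 0, 0, 0, 0, 0.03, 0.065], [0, 0, 0, 0, 0, 0.022, 0.065], [0, 0, 0, 0, 0, 0.01, 0.065], [0, 0, 0, 0, 0, 0, 0.065]]]}}

```text
time: 9.32
position: [0.4594, 0.0093, 0.0164]
orientation: [0.992, 0.129, -0.004, -0.0]
force: [-0.4, 1.0, 0.2]
finger_gap: 0.065
grasp_force: 0.0
```

{"api": "move_arm", "payload": {"steps": [[[0, 0, 0, 0, 0, 0, 0], [0, 0, 0, 0, 0, 0, 0], [0, 0, 0, 0, 0, 0, 0], [0, 0, 0, 0, 0, 0, 0], [0, 0, 0, 0, 0, 0, 0]]]}}

```text
time: 9.73
position: [0.4645, 0.0095, 0.0212]
orientation: [0.992, 0.129, 0.002, 0.0]
force: [-0.4, -0.2, 7.0]
finger_gap: 0.0283
grasp_force: 60.0
```

```bash
python3 - <<'E'
from h import *
need(.625,-.08,.12,86.3); print(r.get_obs()['grasp_force'])
E
```

```text
t9.73 pos [0.4645 0.0095 0.0212] yaw 14.8 turn z rad -1.248 shift [-0.079   0.1659 -0.0988] n>=5.0 gap 0.0283 F [-0.4 -0.2  7. ]
59.971473813056946
```

{"api": "move_arm", "payload": {"steps": [[[0, 0, 0, 0, 0, 0, 0], [0, 0, 0, 0, 0, 0, 0]]]}}

```text
time: 9.9
position: [0.4646, 0.0095, 0.0212]
orientation: [0.992, 0.129, 0.002, 0.0]
force: [-1.2, -0.1, 6.4]
finger_gap: 0.0279
grasp_force: 60.0
```

{"api": "move_arm", "payload": {"steps": [[[0, 0, 0, 0, 0, -0.02, 0], [0, 0, 0, 0, 0, -0.035, 0], [0, 0, 0, 0, 0, -0.035, 0], [0, 0, 0, 0, 0, -0.01, 0], [0, 0, -0.125, 0, 0, 0, 0]]]}}

```text
time: 10.32
position: [0.4664, 0.0095, 0.1237]
orientation: [0.982, 0.191, 0.005, 0.001]
force: [-0.4, 1.0, -0.9]
finger_gap: 0.0281
grasp_force: 59.4
```

{"api": "move_arm", "payload": {"steps": [[[0, 0, -0.125, 0, 0, 0, 0], [0, 0, -0.125, 0, 0, 0, 0], [0, 0, -0.125, 0, 0, 0, 0], [0, 0, -0.125, 0, 0, 0, 0], [0, 0, -0.125, 0, 0, 0, 0]]]}}

```text
time: 10.73
position: [0.4624, 0.0092, 0.1193]
orientation: [0.874, 0.486, -0.0, 0.0]
force: [-0.2, -0.2, 0.2]
finger_gap: 0.0281
grasp_force: 59.4
```

{"api": "move_arm", "payload": {"steps": [[[0, 0, -0.125, 0, 0, 0, 0], [0, 0, -0.125, 0, 0, 0, 0], [0, 0, -0.125, 0, 0, 0, 0], [0, 0, -0.123, 0, 0, 0, 0]]]}}

```text
time: 11.07
position: [0.4624, 0.0091, 0.1192]
orientation: [0.728, 0.686, -0.0, 0.0]
force: [-1.0, -0.4, -0.5]
finger_gap: 0.0279
grasp_force: 59.4
```

{"api": "move_arm", "payload": {"steps": [[[0, 0, 0, -0.016, 0.033, 0, 0], [0, 0, 0, -0.016, 0.033, 0, 0], [0, 0, 0, -0.016, 0.033, 0, 0], [0, 0, 0, -0.016, 0.033, 0, 0], [0, 0, 0, -0.016, 0.033, 0, 0]]]}}

```text
time: 11.48
position: [0.6231, -0.0824, 0.119]
orientation: [0.73, 0.684, -0.0, 0.0]
force: [0.2, 1.1, -0.4]
finger_gap: 0.0282
grasp_force: 59.5
```

```bash
python3 - <<'E'
from h import *
need(.625,-.08,.048,86.3); print(r.get_obs()['grasp_force'])
im=snap('side','s4.png'); cv2.imwrite('pics/c4.png',cv2.resize(im[120:300,220:400],None,fx=3,fy=3))
E
```

```text
t11.48 pos [ 0.6231 -0.0824  0.119 ] yaw 86.3 turn z rad -0.000 shift [0.0026 0.0018 0.071 ] n>=1.7 gap 0.0282 F [ 0.2  1.1 -0.4]
59.454864263534546
```

View pics/c4.png

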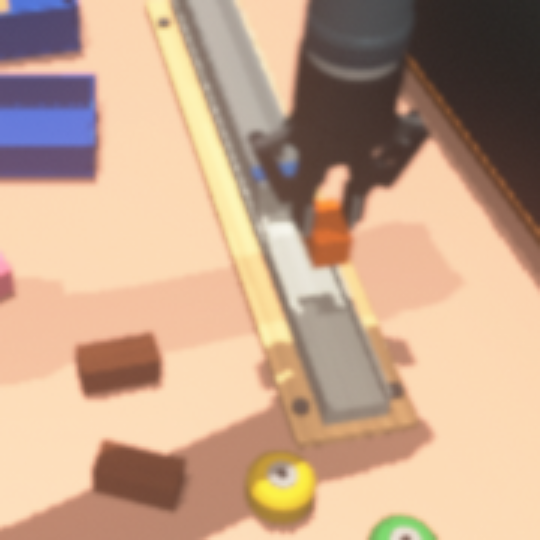

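The crop shows the stopper held above the trough. Lowering and releasing.

{"api": "move_arm", "payload": {"steps": [[[0, 0, 0, 0.002, 0.002, 0.03, 0], [0, 0, 0, 0, 0, 0.025, 0], [0, 0, 0, 0, 0, 0.011, 0], [0, 0, 0, 0, 0, 0, 0], [0, 0, 0, 0, 0, 0, 0]]]}}

```text
time: 11.95
position: [0.6236, -0.0792, 0.0529]
orientation: [0.73, 0.684, -0.0, -0.0]
force: [-1.1, -1.1, 0.1]
finger_gap: 0.0293
grasp_force: 37.5
```

```bash
python3 - <<'E'
from h import *
need(.625,-.08,.05,86.3); print(r.get_obs()['grasp_force'])
E
```

```text
t11.95 pos [ 0.6236 -0.0792  0.0529] yaw 86.3 turn z rad 0.000 shift [-0.0007  0.0015  0.0029] n>=0.1 gap 0.0293 F [-1.1 -1.1  0.1]
37.50395894050598
```

{"api": "move_arm", "payload": {"steps": [[[0, 0, 0, 0, 0, 0.002, 0], [0, 0, 0, 0, 0, 0, 0.055], [0, 0, 0, 0, 0, 0, 0.055], [0, 0, 0, 0, 0, -0.025, 0.055], [0, 0, 0, 0, 0, -0.035, 0.03]]]}}

```text
time: 12.37
position: [0.6205, -0.0793, 0.1082]
orientation: [0.73, 0.684, -0.003, -0.003]
force: [1.4, 0.5, 0.1]
finger_gap: 0.044
grasp_force: 0.0
```

{"api": "move_arm", "payload": {"steps": [[[0, 0, 0, -0.03, 0, 0, 0], [0, 0, 0, -0.03, 0, 0, 0], [0, 0, 0, 0, 0, 0, 0], [0, 0, 0, 0, 0, 0, 0]]]}}

```text
time: 12.7
position: [0.6198, -0.1437, 0.1119]
orientation: [0.732, 0.681, -0.001, 0.001]
force: [0.3, -0.0, 0.4]
finger_gap: 0.0002
grasp_force: 0.0
```

```bash
cat >> h.py <<'E'
M=np.array([.631,.018]); U=np.array([np.cos(np.radians(86.3)),np.sin(np.radians(86.3))])
def fx(p): d=np.array(p[:2])-M; return np.round([d@U*1000, (U[0]*d[1]-U[1]*d[0])*1000],1)
def find(n,z=.03,c='top',k=3):
    r.grab_frame(c)
    for m in r.masks_of(c,n)[:k]:
        ys,xs=np.nonzero(m['region']); P=ray(c,np.c_[xs,ys],z)[:,:2]*1000
        q,s,a=cv2.minAreaRect(P.astype(np.float32)); b=cv2.boxPoints((q,s,a)); e=max((b[1]-b[0],b[2]-b[1]),key=np.linalg.norm)
        print(n,round(m['p'],2),'ctr',np.round(q,1),np.round(s,1),'axis %.1f'%(np.degrees(np.arctan2(e[1],e[0]))%180),'px',xs.mean().round(),ys.mean().round(),'feeder',fx(np.array(q)/1000))
E
python3 - <<'E'
from h import *
find('stopper',.06); o=r.get_obs(); print(fx(o['position'])); t=M-.150*U; need(*t,.044,86.3)
E
```

```text
stopper 0.58 ctr [623.8 -79.2] [37.1 44.6] axis 90.3 px 285.0 147.0 feeder [-97.5   0.9]
[-157.     0.6]
t12.80 pos [ 0.6203 -0.1386  0.1114] yaw 86.3 turn z rad -0.001 shift [0.007  0.0006 0.0674] n>=1.6 gap -0.0000 F [0.  1.  0.1]
```

{"api": "move_arm", "payload": {"steps": [[[0, 0, 0, 0, 0, 0.03, 0], [0, 0, 0, 0, 0, 0.025, 0], [0, 0, 0, 0, 0, 0.012, 0], [0, 0, 0, 0.01, 0, 0, 0], [0, 0, 0, 0.015, 0, 0, 0]]]}}

```text
time: 13.22
position: [0.6212, -0.1147, 0.0436]
orientation: [0.73, 0.683, -0.001, -0.001]
force: [0.9, -0.9, -0.2]
finger_gap: -0.0001
grasp_force: 0.0
```

{"api": "move_arm", "payload": {"steps": [[[0, 0, 0, 0.02, 0, 0, 0], [0, 0, 0, 0.02, 0, 0, 0], [0, 0, 0, 0.02, 0, 0, 0], [0, 0, 0, 0.02, 0, 0, 0], [0, 0, 0, 0.015, 0, 0, 0]]]}}

```text
time: 13.63
position: [0.6299, -0.0138, 0.0469]
orientation: [0.728, 0.685, 0.002, 0.001]
force: [0.7, -0.7, -0.5]
finger_gap: 0.0
grasp_force: 0.1
```

```bash
python3 - <<'E'
from h import *
o=r.get_obs(); print(fx(o['position'])); t=M-.012*U; need(*t,.044,86.3)
im=snap('side','s5.png'); cv2.imwrite('pics/c5.png',cv2.resize(im[120:300,220:400],None,fx=3,fy=3))
E
```

```text
[-31.8  -1. ]
t13.63 pos [ 0.6299 -0.0138  0.0469] yaw 86.5 turn z rad 0.004 shift [ 0.0198 -0.001   0.0029] n>=0.5 gap 0.0000 F [ 0.7 -0.7 -0.5]
```

View pics/c5.png

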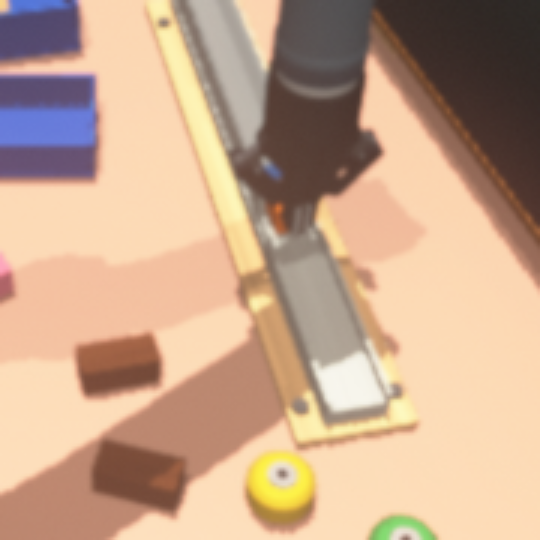

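{"api": "move_arm", "payload": {"steps": [[[0, 0, 0, 0.008, 0, 0, 0], [0, 0, 0, 0.006, 0, 0, 0], [0, 0, 0, 0.003, 0, 0, 0], [0, 0, 0, 0, 0, 0, 0], [0, 0, 0, 0, 0, 0, 0]]]}}

```text
time: 14.1
position: [0.6294, -0.0033, 0.0445]
orientation: [0.73, 0.683, -0.0, 0.0]
force: [-0.7, -0.0, 0.2]
finger_gap: 0.0003
grasp_force: 0.0
```

{"api": "move_arm", "payload": {"steps": [[[0, 0, 0, -0.01, 0, 0, 0], [0, 0, 0, -0.02, 0, -0.02, 0], [0, 0, 0, -0.02, 0, -0.03, 0.07], [0, 0, 0, 0, -0.01, -0.035, 0.07], [0, 0, 0, 0, 0, 0, 0.07]]]}}

```text
time: 14.52
position: [0.6198, -0.0567, 0.1364]
orientation: [0.732, 0.681, 0.003, 0.005]
force: [1.5, 1.0, 1.4]
finger_gap: 0.0359
grasp_force: 0.0
```

```bash
python3 - <<'E'
from h import *
find('stopper',.05);find('blank1',.03,k=5)
need(.4507,-.0889,.12,0)
E
```

```text
blank1 0.61 ctr [353.3  23.9] [66.3 27.6] axis 16.0 px 247.0 244.0 feeder [-12.1 277.5]
t14.72 pos [ 0.6151 -0.0526  0.1285] yaw 86.2 turn z rad 1.505 shift [-0.1644  0.0363  0.0085] n>=4.0 gap 0.0651 F [ 0.2  0.3 -1.4]
```

{"api": "move_arm", "payload": {"steps": [[[0, 0, 0.125, 0, 0, 0, 0.065], [0, 0, 0.125, 0, 0, 0, 0.065], [0, 0, 0.125, 0, 0, 0, 0.065], [0, 0, 0.125, 0, 0, 0, 0.065], [0, 0, 0.125, 0, 0, 0, 0.065]]]}}

```text
time: 15.13
position: [0.6145, -0.0515, 0.1269]
orientation: [0.906, 0.424, -0.002, -0.001]
force: [-0.2, 0.0, 0.1]
finger_gap: 0.0648
grasp_force: 0.0
```

{"api": "move_arm", "payload": {"steps": [[[0, 0, 0.125, 0, 0, 0, 0.065], [0, 0, 0.125, 0, 0, 0, 0.065], [0, 0, 0.125, 0, 0, 0, 0.065], [0, 0, 0.125, 0, 0, 0, 0.065], [0, 0, 0.125, 0, 0, 0, 0.065]]]}}

```text
time: 15.55
position: [0.6145, -0.0515, 0.1269]
orientation: [0.992, 0.125, -0.002, -0.0]
force: [-0.0, -0.8, 0.3]
finger_gap: 0.0652
grasp_force: 0.0
```

{"api": "move_arm", "payload": {"steps": [[[0, 0, 0.125, 0, 0, 0, 0.065], [0, 0, 0.125, 0, 0, 0, 0.065], [0, 0, 0, 0, 0, 0, 0.065]]]}}

```text
time: 15.8
position: [0.6146, -0.0514, 0.127]
orientation: [1.0, 0.002, -0.002, 0.0]
force: [0.9, -0.3, 0.8]
finger_gap: 0.0652
grasp_force: 0.0
```

```bash
python3 - <<'E'
from h import *
find('blank1',.03,k=5)
need(.4507,-.0889,.12,0)
E
```

```text
blank1 0.55 ctr [ 439.1 -194.7] [34.6 66.9] axis 148.8 px 326.0 214.0 feeder [-224.7  177.8]
blank1 0.55 ctr [352.4  23.2] [64.4 28.9] axis 14.9 px 247.0 245.0 feeder [-12.8 278.4]
t15.90 pos [ 0.6149 -0.0515  0.1276] yaw 0.6 turn z rad 0.010 shift [-0.1642  0.0374  0.0076] n>=4.0 gap 0.0651 F [-1.1 -0.2  0.6]
```

{"api": "move_arm", "payload": {"steps": [[[0, 0, 0.01, -0.033, 0.0075, 0.001, 0.065], [0, 0, 0, -0.033, 0.0075, 0.001, 0.065], [0, 0, 0, -0.033, 0.0075, 0.002, 0.065], [0, 0, 0, -0.033, 0.0075, 0.002, 0.065], [0, 0, 0, -0.032, 0.0075, 0.002, 0.065]]]}}

```text
time: 16.32
position: [0.4498, -0.0892, 0.1206]
orientation: [1.0, -0.0, -0.001, -0.0]
force: [-0.3, -0.0, -0.2]
finger_gap: 0.0653
grasp_force: 0.0
```

```bash
python3 - <<'E'
from h import *
r.grab_frame('side'); print([(round(x['p'],2),np.round(x['at'],3).tolist()) for x in r.pinpoint('side','blank1')])
need(.4507,-.0889,.013,0)
E
```

```text
[(0.94, [0.352, 0.02, 0.012]), (0.78, [0.441, -0.199, 0.017]), (0.57, [0.452, -0.094, 0.014]), (0.19, [0.63, 0.019, 0.003])]
t16.42 pos [ 0.4431 -0.0905  0.1184] yaw -0.3 turn z rad -0.005 shift [ 0.0076 -0.0016  0.1054] n>=2.5 gap 0.0649 F [-0.1  1.  -0.8]
```

{"api": "move_arm", "payload": {"steps": [[[0, 0, 0, 0.004, 0, 0.03, 0.065], [0, 0, 0, 0, 0, 0.03, 0.065], [0, 0, 0, 0, 0, 0.027, 0.065], [0, 0, 0, 0, 0, 0.016, 0.065], [0, 0, 0, 0, 0, 0, 0.065]]]}}

```text
time: 16.83
position: [0.4528, -0.0882, 0.0148]
orientation: [1.0, -0.001, -0.004, -0.001]
force: [-2.0, 0.2, 0.3]
finger_gap: 0.0649
grasp_force: 0.0
```

{"api": "move_arm", "payload": {"steps": [[[0, 0, 0, 0, 0, 0, 0], [0, 0, 0, 0, 0, 0, 0], [0, 0, 0, 0, 0, 0, 0], [0, 0, 0, 0, 0, 0, 0], [0, 0, 0, 0, 0, 0, 0]]]}}

```text
time: 17.25
position: [0.4579, -0.0892, 0.02]
orientation: [1.0, -0.002, 0.002, 0.0]
force: [-0.6, -0.1, 5.6]
finger_gap: 0.0283
grasp_force: 60.6
```

{"api": "move_arm", "payload": {"steps": [[[0, 0, 0, 0, 0, 0, 0], [0, 0, 0, 0, 0, -0.02, 0], [0, 0, 0, 0, 0, -0.035, 0], [0, 0, 0, 0, 0, -0.035, 0], [0, 0, 0, 0, 0, -0.02, 0]]]}}

```text
time: 17.67
position: [0.4577, -0.0893, 0.1319]
orientation: [1.0, -0.002, 0.003, 0.0]
force: [-0.3, 0.0, -0.4]
finger_gap: 0.0282
grasp_force: 60.0
```

{"api": "move_arm", "payload": {"steps": [[[0, 0, -0.125, 0, 0, 0, 0], [0, 0, -0.125, 0, 0, 0, 0], [0, 0, -0.125, 0, 0, 0, 0], [0, 0, -0.125, 0, 0, 0, 0], [0, 0, -0.125, 0, 0, 0, 0]]]}}

```text
time: 18.08
position: [0.4558, -0.089, 0.1287]
orientation: [0.951, 0.309, 0.0, 0.0]
force: [0.1, -0.2, 0.0]
finger_gap: 0.028
grasp_force: 60.0
```

{"api": "move_arm", "payload": {"steps": [[[0, 0, -0.125, 0, 0, 0, 0], [0, 0, -0.125, 0, 0, 0, 0], [0, 0, -0.125, 0, 0, 0, 0], [0, 0, -0.125, 0, 0, 0, 0], [0, 0, -0.125, 0, 0, 0, 0]]]}}

```text
time: 18.5
position: [0.4557, -0.089, 0.1285]
orientation: [0.81, 0.586, 0.0, 0.0]
force: [0.6, 1.1, -0.7]
finger_gap: 0.028
grasp_force: 60.0
```

{"api": "move_arm", "payload": {"steps": [[[0, 0, -0.125, 0, 0, 0, 0], [0, 0, -0.125, 0, 0, 0, 0], [0, 0, 0, 0, 0, 0, 0]]]}}

```text
time: 18.75
position: [0.4557, -0.089, 0.1285]
orientation: [0.732, 0.681, 0.0, 0.0]
force: [-0.2, 0.2, -0.7]
finger_gap: 0.0284
grasp_force: 60.0
```

```bash
python3 - <<'E'
from h import *
t=M-.105*U; need(*t,.06,86.3); print(r.get_obs()['grasp_force'])
E
```

```text
t18.75 pos [ 0.4557 -0.089   0.1285] yaw 85.8 turn z rad -0.008 shift [0.0131 0.168  0.0685] n>=4.4 gap 0.0284 F [-0.2  0.2 -0.7]
60.0085723400116
```

{"api": "move_arm", "payload": {"steps": [[[0, 0, -0.008, 0.003, 0.034, 0, 0], [0, 0, 0, 0.003, 0.034, 0, 0], [0, 0, 0, 0.003, 0.034, 0, 0], [0, 0, 0, 0.003, 0.034, 0, 0], [0, 0, 0, 0.001, 0.032, 0, 0]]]}}

```text
time: 19.17
position: [0.6261, -0.0869, 0.1284]
orientation: [0.731, 0.682, 0.0, 0.0]
force: [0.7, 0.4, 0.1]
finger_gap: 0.028
grasp_force: 60.0
```

{"api": "move_arm", "payload": {"steps": [[[0, 0, 0, 0, 0, 0.02, 0], [0, 0, 0, 0, 0, 0.03, 0], [0, 0, 0, 0, 0, 0.019, 0], [0, 0, 0, 0, 0, 0.006, 0], [0, 0, 0, 0, 0, 0, 0]]]}}

```text
time: 19.58
position: [0.6228, -0.0874, 0.052]
orientation: [0.731, 0.682, -0.001, -0.001]
force: [0.2, -0.3, 0.4]
finger_gap: 0.0287
grasp_force: 60.0
```

```bash
python3 - <<'E'
from h import *
o=r.get_obs(); print(fx(o['position'])); t=M-.105*U; need(*t,.0515,86.3); print(o['grasp_force'])
E
```

```text
[-105.7    1.4]
t19.58 pos [ 0.6228 -0.0874  0.052 ] yaw 86.0 turn z rad -0.005 shift [0.0007 0.0014 0.0005] n>=0.0 gap 0.0287 F [ 0.2 -0.3  0.4]
59.97408092021942
```

{"api": "move_arm", "payload": {"steps": [[[0, 0, 0, 0, 0, 0, 0.055], [0, 0, 0, 0, 0, 0, 0.055], [0, 0, 0, 0, 0, -0.025, 0.055], [0, 0, 0, 0, 0, -0.035, 0.03], [0, 0, 0, -0.033, 0, 0, 0]]]}}

```text
time: 20.0
position: [0.6297, -0.1103, 0.1219]
orientation: [0.726, 0.687, 0.008, 0.003]
force: [3.5, 0.9, 1.4]
finger_gap: 0.0319
grasp_force: 0.0
```

{"api": "move_arm", "payload": {"steps": [[[0, 0, 0, -0.033, 0, 0, 0], [0, 0, 0, 0, 0, 0.02, 0], [0, 0, 0, 0, 0, 0.025, 0], [0, 0, 0, 0, 0, 0.022, 0], [0, 0, 0, 0, 0, 0, 0]]]}}

```text
time: 20.42
position: [0.6164, -0.1532, 0.0427]
orientation: [0.731, 0.683, -0.002, -0.003]
force: [-1.8, 0.0, -1.1]
finger_gap: -0.0002
grasp_force: 0.0
```

```bash
python3 - <<'E'
from h import *
find('blank1',.06,k=5); o=r.get_obs(); print(fx(o['position'])); t=M-.011*U; need(*t,.044,86.3)
E
```

```text
blank1 0.8 ctr [354.5  22.2] [63.  26.8] axis 16.2 px 247.0 244.0 feeder [-13.6 276.2]
blank1 0.62 ctr [620.4 -92. ] [65.2 35.1] axis 84.9 px 290.0 148.0 feeder [-110.5    3.5]
[-1.716e+02  1.000e-01]
t20.52 pos [ 0.6198 -0.1532  0.0466] yaw 86.2 turn z rad -0.003 shift [1.606e-01 1.000e-04 2.600e-03] n>=3.9 gap -0.0002 F [0.7 0.7 0.7]
```

{"api": "move_arm", "payload": {"steps": [[[0, 0, 0, 0.015, 0, 0.001, 0], [0, 0, 0, 0.02, 0, 0.001, 0], [0, 0, 0, 0.02, 0, 0, 0], [0, 0, 0, 0.02, 0, 0, 0], [0, 0, 0, 0.02, 0, 0, 0]]]}}

```text
time: 20.93
position: [0.6284, -0.0563, 0.047]
orientation: [0.73, 0.683, 0.002, 0.002]
force: [-0.3, -1.3, -0.1]
finger_gap: 0.0001
grasp_force: 0.3
```

{"api": "move_arm", "payload": {"steps": [[[0, 0, 0, 0.02, 0, 0, 0], [0, 0, 0, 0.02, 0, 0, 0], [0, 0, 0, 0.01, 0, 0, 0], [0, 0, 0, 0.008, 0, 0, 0], [0, 0, 0, 0.004, 0, 0, 0]]]}}

```text
time: 21.35
position: [0.6318, 0.0046, 0.046]
orientation: [0.73, 0.684, 0.001, 0.001]
force: [0.3, -2.3, 2.4]
finger_gap: 0.0005
grasp_force: 0.7
```

```bash
python3 - <<'E'
from h import *
o=r.get_obs(); print(fx(o['position'])); t=M-.011*U; need(*t,.044,86.3)
im=snap('side','s6.png'); cv2.imwrite('pics/c6.png',cv2.resize(im[60:300,180:400],None,fx=2.4,fy=2.4))
E
```

```text
[-13.3  -1.7]
t21.35 pos [0.6318 0.0046 0.046 ] yaw 86.3 turn z rad -0.001 shift [ 0.0023 -0.0017  0.002 ] n>=0.1 gap 0.0005 F [ 0.3 -2.3  2.4]
```

View pics/c6.png

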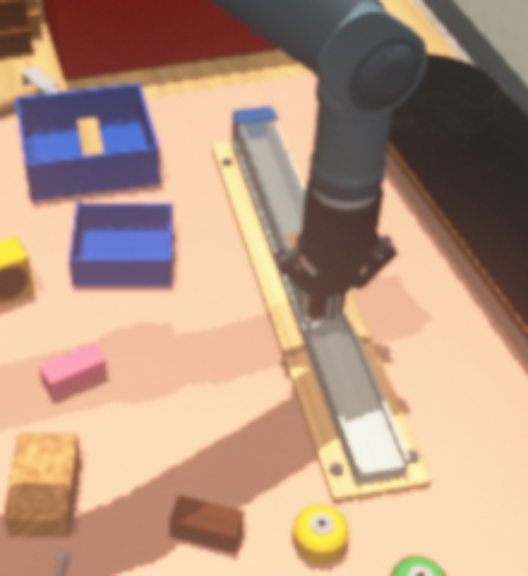

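The crop shows the stopper inside the tube at (293,240), with the blank behind it at the mouth. Now the second blank.

{"api": "move_arm", "payload": {"steps": [[[0, 0, 0, -0.015, 0, 0, 0], [0, 0, 0, -0.02, 0, -0.02, 0], [0, 0, 0, -0.02, 0, -0.03, 0.065], [0, 0, 0, 0, 0, -0.035, 0.065], [0, 0, 0, 0, 0, 0, 0.065]]]}}

```text
time: 21.82
position: [0.6318, -0.0584, 0.137]
orientation: [0.733, 0.68, 0.004, 0.006]
force: [2.1, 1.2, 1.1]
finger_gap: 0.0357
grasp_force: 0.0
```

{"api": "move_arm", "payload": {"steps": [[[0, 0, -0.125, 0, 0, 0, 0.065], [0, 0, -0.125, 0, 0, 0, 0.065], [0, 0, -0.125, 0, 0, 0, 0.065], [0, 0, -0.125, 0, 0, 0, 0.065], [0, 0, -0.125, 0, 0, 0, 0.065]]]}}

```text
time: 22.23
position: [0.6264, -0.0546, 0.1291]
orientation: [0.484, 0.875, -0.001, 0.0]
force: [0.7, -0.4, -0.8]
finger_gap: 0.0651
grasp_force: 0.0
```

{"api": "move_arm", "payload": {"steps": [[[0, 0, -0.125, 0, 0, 0, 0.065], [0, 0, -0.125, 0, 0, 0, 0.065], [0, 0, -0.125, 0, 0, 0, 0.065], [0, 0, -0.07, 0, 0, 0, 0.065], [0, 0, 0, 0, 0, 0, 0.065]]]}}

```text
time: 22.65
position: [0.6264, -0.0546, 0.1289]
orientation: [0.281, 0.96, -0.0, -0.0]
force: [0.5, 0.3, 1.0]
finger_gap: 0.065
grasp_force: 0.0
```

```bash
python3 - <<'E'
from h import *
find('blank1',.03,k=5)
need(.4395,-.1945,.12,147.5)
E
```

```text
blank1 0.74 ctr [352.6  23.7] [69.1 29.7] axis 15.0 px 247.0 244.0 feeder [-12.3 278.1]
t22.75 pos [ 0.6265 -0.0538  0.129 ] yaw 147.2 turn z rad -0.005 shift [ 0.0821 -0.2192  0.009 ] n>=5.6 gap 0.0652 F [-0.8  0.6  0.4]
```

{"api": "move_arm", "payload": {"steps": [[[0, 0, 0, 0.0137, -0.0365, 0, 0.065], [0, 0, 0, 0.0137, -0.0365, 0, 0.065], [0, 0, 0, 0.0137, -0.0365, 0, 0.065], [0, 0, 0, 0.0137, -0.0365, 0, 0.065], [0, 0, 0, 0.0137, -0.0365, 0, 0.065]]]}}

```text
time: 23.17
position: [0.4692, -0.1703, 0.1294]
orientation: [0.281, 0.96, -0.0, 0.0]
force: [0.5, -0.4, 0.0]
finger_gap: 0.0653
grasp_force: 0.0
```

{"api": "move_arm", "payload": {"steps": [[[0, 0, 0, 0.0137, -0.0365, 0, 0.065], [0, 0, 0, 0, 0, 0, 0.065], [0, 0, 0, 0, 0, 0, 0.065]]]}}

```text
time: 23.42
position: [0.437, -0.195, 0.1292]
orientation: [0.284, 0.959, -0.001, -0.0]
force: [-0.1, -1.0, 0.1]
finger_gap: 0.0649
grasp_force: 0.0
```

```bash
python3 - <<'E'
from h import *
im=snap('side','s7.png'); print([(round(x['p'],2),np.round(x['at'],3).tolist()) for x in r.pinpoint('side','blank1')])
need(.4395,-.1945,.013,147.5)
cv2.imwrite('pics/c7.png',cv2.resize(im[190:370,180:360],None,fx=3,fy=3))
E
```

```text
[(0.87, [0.355, 0.025, 0.018]), (0.81, [0.44, -0.199, 0.016]), (0.56, [0.63, 0.048, 0.045])]
t23.52 pos [ 0.4405 -0.1922  0.1298] yaw 147.4 turn z rad -0.002 shift [-0.0004 -0.0025  0.1168] n>=2.8 gap 0.0651 F [0.4 0.7 1.1]
```

View pics/c7.png

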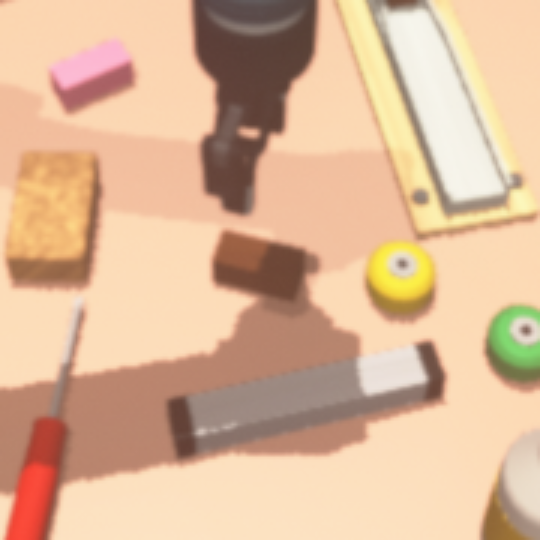

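The crop shows the second blank at (260,265), with the fingers above and aligned to it, and the bar lying untouched at (305,400). Descending.

{"api": "move_arm", "payload": {"steps": [[[0, 0, 0, 0, 0.001, 0.03, 0.065], [0, 0, 0, 0, 0, 0.035, 0.065], [0, 0, 0, 0, 0, 0.03, 0.065], [0, 0, 0, 0, 0, 0.02, 0.065], [0, 0, 0, 0, 0, 0, 0.065]]]}}

```text
time: 23.93
position: [0.4382, -0.1882, 0.0104]
orientation: [0.279, 0.96, 0.001, -0.004]
force: [-0.1, 0.9, -0.5]
finger_gap: 0.0651
grasp_force: 0.0
```

{"api": "move_arm", "payload": {"steps": [[[0, 0, 0, 0, 0, 0, 0], [0, 0, 0, 0, 0, 0, 0], [0, 0, 0, 0, 0, 0, 0], [0, 0, 0, 0, 0, 0, 0], [0, 0, 0, 0, 0, 0, 0]]]}}

```text
time: 24.35
position: [0.4427, -0.1918, 0.0164]
orientation: [0.28, 0.96, -0.0, 0.002]
force: [0.2, 0.5, 5.6]
finger_gap: 0.0285
grasp_force: 61.4
```

{"api": "move_arm", "payload": {"steps": [[[0, 0, 0, 0, 0, 0, 0], [0, 0, 0, 0, 0, -0.02, 0], [0, 0, 0, 0, 0, -0.035, 0], [0, 0, 0, 0, 0, -0.035, 0], [0, 0, 0, 0, 0, -0.02, 0]]]}}

```text
time: 24.77
position: [0.442, -0.1919, 0.128]
orientation: [0.28, 0.96, -0.0, 0.003]
force: [1.1, -0.4, 0.0]
finger_gap: 0.0283
grasp_force: 60.7
```

{"api": "move_arm", "payload": {"steps": [[[0, 0, 0.125, 0, 0, 0, 0], [0, 0, 0.125, 0, 0, 0, 0], [0, 0, 0.125, 0, 0, 0, 0], [0, 0, 0.125, 0, 0, 0, 0], [0, 0, 0.125, 0, 0, 0, 0]]]}}

```text
time: 25.18
position: [0.4401, -0.1914, 0.1248]
orientation: [0.564, 0.826, -0.0, 0.0]
force: [-0.5, 1.0, 0.1]
finger_gap: 0.0286
grasp_force: 60.7
```

{"api": "move_arm", "payload": {"steps": [[[0, 0, 0.125, 0, 0, 0, 0], [0, 0, 0.125, 0, 0, 0, 0], [0, 0, 0.125, 0, 0, 0, 0], [0, 0, 0.067, 0, 0, 0, 0], [0, 0, 0, 0, 0, 0, 0]]]}}

```text
time: 25.6
position: [0.4401, -0.1912, 0.1246]
orientation: [0.73, 0.684, -0.0, 0.0]
force: [0.6, 0.4, 0.3]
finger_gap: 0.0283
grasp_force: 60.7
```

```bash
python3 - <<'E'
from h import *
t=M-.105*U; need(*t,.052,86.3); print(r.get_obs()['grasp_force'])
E
```

```text
t25.60 pos [ 0.4401 -0.1912  0.1246] yaw 86.3 turn z rad -0.001 shift [0.1161 0.177  0.0726] n>=5.4 gap 0.0283 F [0.6 0.4 0.3]
60.70101857185364
```

{"api": "move_arm", "payload": {"steps": [[[0, 0, 0, 0.0193, 0.0295, 0, 0], [0, 0, 0, 0.0193, 0.0295, 0, 0], [0, 0, 0, 0.0193, 0.0295, 0, 0], [0, 0, 0, 0.0193, 0.0295, 0, 0], [0, 0, 0, 0.0193, 0.0295, 0, 0]]]}}

```text
time: 26.02
position: [0.5948, -0.1037, 0.1245]
orientation: [0.729, 0.685, 0.0, 0.0]
force: [0.2, -0.1, 0.0]
finger_gap: 0.0285
grasp_force: 60.7
```

{"api": "move_arm", "payload": {"steps": [[[0, 0, 0, 0.0193, 0.0295, 0, 0], [0, 0, 0, 0, 0, 0.015, 0], [0, 0, 0, 0, 0, 0.03, 0], [0, 0, 0, 0, 0, 0.02, 0], [0, 0, 0, 0, 0, 0.007, 0]]]}}

```text
time: 26.43
position: [0.6212, -0.0867, 0.0485]
orientation: [0.729, 0.685, -0.002, -0.003]
force: [-0.9, -0.2, -1.4]
finger_gap: 0.0285
grasp_force: 60.7
```

{"api": "move_arm", "payload": {"steps": [[[0, 0, 0, 0, 0, 0, 0], [0, 0, 0, 0, 0, 0, 0]]]}}

```text
time: 26.6
position: [0.6244, -0.0872, 0.0527]
orientation: [0.729, 0.684, 0.0, -0.0]
force: [0.3, 0.6, 0.4]
finger_gap: 0.0288
grasp_force: 60.7
```

```bash
python3 - <<'E'
from h import *
o=r.get_obs(); print(fx(o['position'])); t=M-.105*U; need(*t,.048,86.3); print(o['grasp_force'])
E
```

```text
[-105.4   -0.2]
t26.60 pos [ 0.6244 -0.0872  0.0527] yaw 86.4 turn z rad 0.001 shift [ 0.0004 -0.0002  0.0047] n>=0.1 gap 0.0288 F [0.3 0.6 0.4]
60.700753927230835
```

{"api": "move_arm", "payload": {"steps": [[[0, 0, 0, 0, 0, 0.003, 0], [0, 0, 0, 0, 0, 0, 0.055], [0, 0, 0, 0, 0, 0, 0.055], [0, 0, 0, 0, 0, -0.025, 0.055], [0, 0, 0, 0, 0, -0.035, 0.03]]]}}

```text
time: 27.02
position: [0.621, -0.0868, 0.1068]
orientation: [0.729, 0.684, -0.003, -0.003]
force: [-0.1, -0.2, 0.4]
finger_gap: 0.044
grasp_force: 0.0
```

{"api": "move_arm", "payload": {"steps": [[[0, 0, 0, -0.033, 0, 0, 0], [0, 0, 0, -0.033, 0, 0, 0], [0, 0, 0, 0, 0, 0.02, 0], [0, 0, 0, 0, 0, 0.025, 0], [0, 0, 0, 0, 0, 0.022, 0]]]}}

```text
time: 27.43
position: [0.6213, -0.1549, 0.0434]
orientation: [0.73, 0.683, 0.001, 0.002]
force: [1.0, 0.7, -1.3]
finger_gap: -0.0
grasp_force: 0.0
```

{"api": "move_arm", "payload": {"steps": [[[0, 0, 0, 0, 0, 0, 0], [0, 0, 0, 0, 0, 0, 0]]]}}

```text
time: 27.6
position: [0.6192, -0.1526, 0.0418]
orientation: [0.729, 0.684, -0.001, -0.001]
force: [0.8, 0.1, 0.6]
finger_gap: 0.0001
grasp_force: 0.0
```

```bash
python3 - <<'E'
from h import *
find('blank1',.06,k=5); o=r.get_obs(); print(fx(o['position'])); t=M-.010*U; need(*t,.044,86.3)
E
```

```text
blank1 0.67 ctr [622.5 -87.6] [34.2 61.5] axis 90.8 px 288.0 147.0 feeder [-105.9    1.6]
blank1 0.54 ctr [354.3  21.9] [63.3 28.2] axis 15.1 px 247.0 244.0 feeder [-13.9 276.3]
[-171.1   -1.8]
t27.70 pos [ 0.6218 -0.1528  0.0443] yaw 86.4 turn z rad 0.001 shift [ 0.1611 -0.0018  0.0003] n>=3.9 gap -0.0000 F [0.8 0.1 0.8]
```

{"api": "move_arm", "payload": {"steps": [[[0, 0, 0, 0.015, -0.001, 0, 0], [0, 0, 0, 0.02, 0, 0, 0], [0, 0, 0, 0.02, 0, 0, 0], [0, 0, 0, 0.02, 0, 0, 0], [0, 0, 0, 0.02, 0, 0, 0]]]}}

```text
time: 28.12
position: [0.6266, -0.0557, 0.0444]
orientation: [0.729, 0.685, 0.001, 0.001]
force: [-0.7, -1.7, -0.4]
finger_gap: -0.0
grasp_force: 0.5
```

{"api": "move_arm", "payload": {"steps": [[[0, 0, 0, 0.02, 0, 0, 0], [0, 0, 0, 0.02, 0, 0, 0], [0, 0, 0, 0.01, 0, 0, 0], [0, 0, 0, 0.009, 0, 0, 0], [0, 0, 0, 0.005, 0, 0, 0]]]}}

```text
time: 28.53
position: [0.6303, 0.0069, 0.0438]
orientation: [0.729, 0.685, 0.001, 0.001]
force: [-0.0, -1.4, 1.7]
finger_gap: -0.0001
grasp_force: 1.0
```

{"api": "move_arm", "payload": {"steps": [[[0, 0, 0, 0, 0, 0, 0], [0, 0, 0, 0, 0, 0, 0]]]}}

```text
time: 28.7
position: [0.6295, 0.0056, 0.0425]
orientation: [0.73, 0.684, 0.0, 0.0]
force: [-0.3, 0.5, 0.0]
finger_gap: 0.0001
grasp_force: 0.0
```

{"api": "move_arm", "payload": {"steps": [[[0, 0, 0, -0.015, 0, 0, 0], [0, 0, 0, -0.02, 0, -0.02, 0], [0, 0, 0, -0.02, 0, -0.03, 0.065], [0, 0, 0, 0, 0, -0.035, 0.065], [0, 0, 0, 0, 0, -0.02, 0.065]]]}}

```text
time: 29.12
position: [0.6268, -0.055, 0.1504]
orientation: [0.732, 0.681, 0.0, 0.002]
force: [1.6, -0.7, 0.8]
finger_gap: 0.0364
grasp_force: 0.0
```

```bash
python3 - <<'E'
from h import *
find('pushbar',.03); need(.4426,-.3066,.15,0)
im=snap('side','s8.png'); cv2.imwrite('pics/c8.png',cv2.resize(im[80:370,180:420],None,fx=2,fy=2))
E
```

```text
pushbar 0.65 ctr [ 444.  -306.1] [ 38.8 193.7] axis 177.1 px 364.0 213.0 feeder [-335.5  165.7]
t29.22 pos [ 0.6294 -0.0525  0.1526] yaw 86.1 turn z rad 1.502 shift [-0.1868  0.2541  0.0026] n>=7.6 gap 0.0506 F [1.1 0.6 0.2]
```

View pics/c8.png

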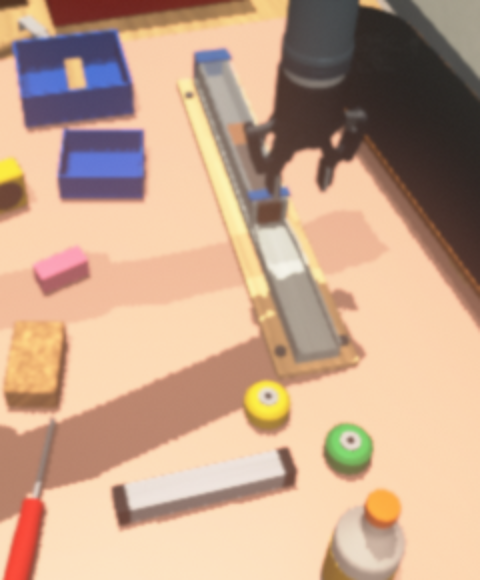

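The crop shows the stopper deep in the tube at (237,133), both blanks behind it, and the last one's end visible at the mouth (270,210). The bar lies at (205,485). Going to the bar.

{"api": "move_arm", "payload": {"steps": [[[0, 0, 0.125, 0, 0, 0, 0.065], [0, 0, 0.125, 0, 0, 0, 0.065], [0, 0, 0.125, 0, 0, 0, 0.065], [0, 0, 0.125, 0, 0, 0, 0.065], [0, 0, 0.125, 0, 0, 0, 0.065]]]}}

```text
time: 29.68
position: [0.6239, -0.0504, 0.145]
orientation: [0.906, 0.423, -0.002, -0.001]
force: [0.1, 0.1, 0.1]
finger_gap: 0.0651
grasp_force: 0.0
```

{"api": "move_arm", "payload": {"steps": [[[0, 0, 0.125, 0, 0, 0, 0.065], [0, 0, 0.125, 0, 0, 0, 0.065], [0, 0, 0.125, 0, 0, 0, 0.065], [0, 0, 0.125, 0, 0, 0, 0.065], [0, 0, 0.125, 0, 0, 0, 0.065]]]}}

```text
time: 30.1
position: [0.6239, -0.0504, 0.145]
orientation: [0.992, 0.124, -0.002, -0.0]
force: [0.0, 0.4, -0.5]
finger_gap: 0.0652
grasp_force: 0.0
```

{"api": "move_arm", "payload": {"steps": [[[0, 0, 0.125, 0, 0, 0, 0.065], [0, 0, 0.125, 0, 0, 0, 0.065], [0, 0, 0.02, 0, 0, 0, 0.065], [0, 0, 0, -0.02, 0.028, 0, 0.065], [0, 0, 0, -0.02, 0.028, 0, 0.065]]]}}

```text
time: 30.52
position: [0.5848, -0.1023, 0.1459]
orientation: [1.0, -0.002, -0.001, -0.001]
force: [0.9, -0.4, 0.0]
finger_gap: 0.0653
grasp_force: 0.0
```

{"api": "move_arm", "payload": {"steps": [[[0, 0, 0, -0.02, 0.028, 0, 0.065], [0, 0, 0, -0.02, 0.028, 0, 0.065], [0, 0, 0, -0.02, 0.028, 0, 0.065], [0, 0, 0, -0.02, 0.028, 0, 0.065], [0, 0, 0, -0.02, 0.028, 0, 0.065]]]}}

```text
time: 30.93
position: [0.4807, -0.2447, 0.1462]
orientation: [1.0, -0.006, -0.001, -0.0]
force: [0.3, -0.0, 0.6]
finger_gap: 0.065
grasp_force: 0.0
```

{"api": "move_arm", "payload": {"steps": [[[0, 0, 0, -0.02, 0.028, 0, 0.065], [0, 0, 0, -0.02, 0.028, 0, 0.065], [0, 0, 0, 0, 0, 0, 0.065], [0, 0, 0, 0, 0, 0, 0.065]]]}}

```text
time: 31.27
position: [0.439, -0.3016, 0.1463]
orientation: [1.0, -0.009, -0.001, -0.0]
force: [0.4, 1.3, -0.5]
finger_gap: 0.0647
grasp_force: 0.0
```

```bash
python3 - <<'E'
from h import *
im=snap('side','s9.png'); print([(round(x['p'],2),np.round(x['at'],3).tolist()) for x in r.pinpoint('side','pushbar')])
need(.443,-.311,.014,-1)
E
```

```text
[(0.84, [0.444, -0.31, 0.016])]
t31.37 pos [ 0.442  -0.2981  0.1465] yaw -0.7 turn z rad 0.005 shift [0.0012 0.0129 0.1325] n>=3.2 gap 0.0653 F [ 0.5 -0.4  0.1]
```

{"api": "move_arm", "payload": {"steps": [[[0, 0, 0, 0.001, 0.012, 0.025, 0.065], [0, 0, 0, 0, 0, 0.035, 0.065], [0, 0, 0, 0, 0, 0.035, 0.065], [0, 0, 0, 0, 0, 0.025, 0.065], [0, 0, 0, 0, 0, 0.012, 0.065]]]}}

```text
time: 31.78
position: [0.4418, -0.3067, 0.0113]
orientation: [1.0, -0.004, -0.003, -0.002]
force: [-0.8, 0.8, -0.6]
finger_gap: 0.0653
grasp_force: 0.0
```

{"api": "move_arm", "payload": {"steps": [[[0, 0, 0, 0, 0, 0, 0.065], [0, 0, 0, 0, 0, 0, 0], [0, 0, 0, 0, 0, 0, 0], [0, 0, 0, 0, 0, 0, 0], [0, 0, 0, 0, 0, 0, 0]]]}}

```text
time: 32.2
position: [0.4455, -0.3115, 0.0177]
orientation: [1.0, -0.006, 0.002, 0.001]
force: [0.0, 0.2, 4.1]
finger_gap: 0.0282
grasp_force: 62.4
```

{"api": "move_arm", "payload": {"steps": [[[0, 0, 0, 0, 0, 0, 0], [0, 0, 0, 0, 0, 0, 0], [0, 0, 0, 0, 0, -0.02, 0], [0, 0, 0, 0, 0, -0.035, 0], [0, 0, 0, 0, 0, -0.035, 0]]]}}

```text
time: 32.62
position: [0.4414, -0.3097, 0.1051]
orientation: [1.0, -0.007, -0.002, -0.001]
force: [1.2, -0.2, -1.8]
finger_gap: 0.0285
grasp_force: 61.6
```

```bash
python3 - <<'E'
from h import *
im=snap('side','s10.png'); cv2.imwrite('pics/c10.png',cv2.resize(im[170:370,200:400],None,fx=2.5,fy=2.5))
t=M-.108*U;need(*t,.13,86.3);print(r.get_obs()['grasp_force'])
E
```

```text
t32.67 pos [ 0.4468 -0.3134  0.1134] yaw -0.8 turn z rad -1.520 shift [ 0.2346  0.1624 -0.0166] n>=6.9 gap 0.0282 F [ 2.3 -1.4  1.9]
61.752129793167114
```

View pics/c10.png

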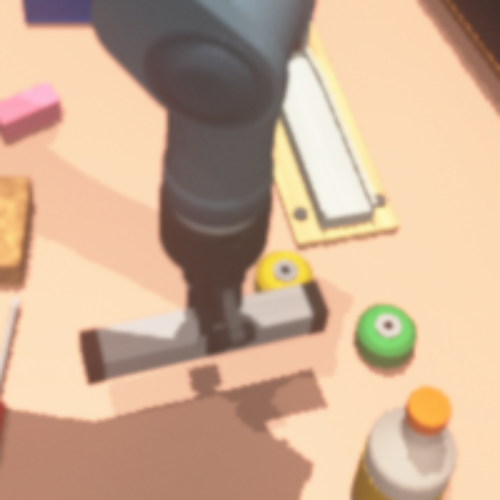

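The crop shows the bar held level near its middle and clear of the bench. I'll carry it away from the glue, then turn.

{"api": "move_arm", "payload": {"steps": [[[0, 0, 0, 0, -0.02, -0.01, 0], [0, 0, 0, 0, -0.03, -0.01, 0], [0, 0, 0, 0, -0.03, 0, 0], [0, 0, 0, 0, -0.03, 0, 0], [0, 0, 0, 0, -0.03, 0, 0]]]}}

```text
time: 33.08
position: [0.4448, -0.1696, 0.1258]
orientation: [1.0, -0.007, 0.001, 0.0]
force: [-0.1, 0.2, -1.7]
finger_gap: 0.0281
grasp_force: 61.6
```

{"api": "move_arm", "payload": {"steps": [[[0, 0, -0.08, 0, 0, 0, 0], [0, 0, -0.12, 0, 0, 0, 0], [0, 0, -0.12, 0, 0, 0, 0], [0, 0, -0.12, 0, 0, 0, 0], [0, 0, -0.12, 0, 0, 0, 0]]]}}

```text
time: 33.5
position: [0.4448, -0.1706, 0.1254]
orientation: [0.962, 0.273, 0.0, 0.0]
force: [-1.0, 0.2, -2.5]
finger_gap: 0.0281
grasp_force: 61.6
```

{"api": "move_arm", "payload": {"steps": [[[0, 0, -0.12, 0, 0, 0, 0], [0, 0, -0.12, 0, 0, 0, 0], [0, 0, -0.12, 0, 0, 0, 0], [0, 0, -0.12, 0, 0, 0, 0], [0, 0, -0.12, 0, 0, 0, 0]]]}}

```text
time: 33.92
position: [0.4447, -0.1708, 0.1253]
orientation: [0.839, 0.545, -0.0, 0.0]
force: [0.3, -0.1, -2.3]
finger_gap: 0.0282
grasp_force: 61.7
```

{"api": "move_arm", "payload": {"steps": [[[0, 0, -0.12, 0, 0, 0, 0], [0, 0, -0.12, 0, 0, 0, 0], [0, 0, -0.12, 0, 0, 0, 0], [0, 0, 0, 0, 0, 0, 0], [0, 0, 0, 0, 0, 0, 0]]]}}

```text
time: 34.33
position: [0.4448, -0.1708, 0.1253]
orientation: [0.731, 0.683, -0.0, 0.0]
force: [0.4, -0.2, -1.5]
finger_gap: 0.0287
grasp_force: 61.6
```

```bash
python3 - <<'E'
from h import *
t=M-.108*U;need(*t,.05,86.3);print(r.get_obs()['grasp_force'])
E
```

```text
t34.33 pos [ 0.4448 -0.1708  0.1253] yaw 86.1 turn z rad -0.003 shift [0.0924 0.1736 0.0753] n>=5.1 gap 0.0287 F [ 0.4 -0.2 -1.5]
61.60379648208618
```

{"api": "move_arm", "payload": {"steps": [[[0, 0, -0.003, 0.0154, 0.029, 0, 0], [0, 0, 0, 0.0154, 0.029, 0, 0], [0, 0, 0, 0.0154, 0.029, 0, 0], [0, 0, 0, 0.0154, 0.029, 0, 0], [0, 0, 0, 0.0154, 0.029, 0, 0]]]}}

```text
time: 34.75
position: [0.5957, -0.1022, 0.1252]
orientation: [0.729, 0.684, -0.0, 0.0]
force: [0.9, 0.9, -1.2]
finger_gap: 0.0278
grasp_force: 61.6
```

{"api": "move_arm", "payload": {"steps": [[[0, 0, 0, 0.0154, 0.0286, 0, 0], [0, 0, 0, 0, 0, 0.015, 0], [0, 0, 0, 0, 0, 0.015, 0], [0, 0, 0, 0, 0, 0, 0], [0, 0, 0, 0, 0, 0, 0]]]}}

```text
time: 35.17
position: [0.6224, -0.0893, 0.0938]
orientation: [0.729, 0.685, -0.002, -0.001]
force: [0.2, 0.3, -2.7]
finger_gap: 0.0278
grasp_force: 61.5
```

```bash
python3 - <<'E'
from h import *
find('pushbar',.095-.018+.0)
o=r.get_obs(); print(fx(o['position'])); t=M-.108*U;need(*t,.048,86.3);print(o['grasp_force'])
im=snap('side','s11.png'); cv2.imwrite('pics/c11.png',cv2.resize(im[120:300,220:400],None,fx=3,fy=3))
E
```

```text
pushbar 0.96 ctr [631.  -35.3] [76.5 33.9] axis 85.4 px 269.0 142.0 feeder [-53.2  -3.4]
[-1.079e+02 -1.000e-01]
t35.27 pos [ 0.6241 -0.0897  0.0958] yaw 86.4 turn z rad 0.002 shift [-0.0001 -0.0001  0.0478] n>=1.1 gap 0.0284 F [-0.4  0.4 -2. ]
61.55048847198486
```

View pics/c11.png

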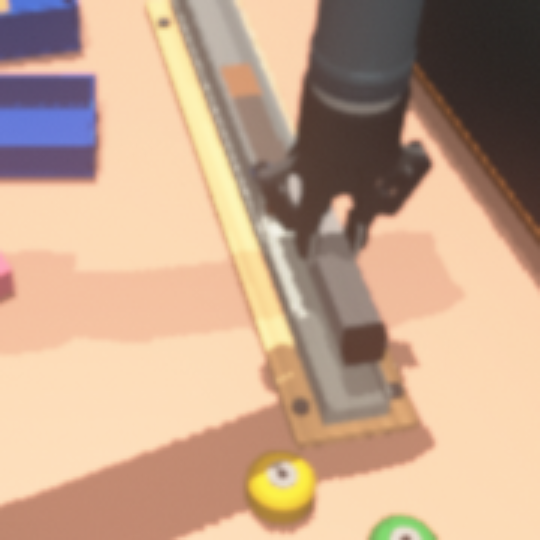

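The crop shows the bar in line above the trough, with its nose about 15 mm short of the mouth. Lowering.

{"api": "move_arm", "payload": {"steps": [[[0, 0, 0, 0, 0, 0.02, 0], [0, 0, 0, 0, 0, 0.015, 0], [0, 0, 0, 0, 0, 0.008, 0], [0, 0, 0, 0, 0, 0.003, 0], [0, 0, 0, 0, 0, 0, 0]]]}}

```text
time: 35.73
position: [0.6237, -0.0893, 0.0491]
orientation: [0.729, 0.685, -0.0, -0.0]
force: [0.1, 0.6, -2.2]
finger_gap: 0.0281
grasp_force: 61.6
```

```bash
python3 - <<'E'
from h import *
t=M-.108*U;need(*t,.048,86.3);print(r.get_obs()['grasp_force'])
E
```

```text
t35.73 pos [ 0.6237 -0.0893  0.0491] yaw 86.5 turn z rad 0.003 shift [-0.0005  0.0003  0.0011] n>=0.0 gap 0.0281 F [ 0.1  0.6 -2.2]
61.61965370178223
```

{"api": "move_arm", "payload": {"steps": [[[0, 0, 0, 0, 0, 0.002, 0], [0, 0, 0, 0, 0, 0, 0.055], [0, 0, 0, 0, 0, 0, 0.055], [0, 0, 0, 0, 0, -0.025, 0.055], [0, 0, 0, 0, 0, -0.035, 0.03]]]}}

```text
time: 36.15
position: [0.6212, -0.0888, 0.1051]
orientation: [0.728, 0.685, -0.002, -0.003]
force: [0.6, -0.2, -1.0]
finger_gap: 0.0442
grasp_force: 0.0
```

{"api": "move_arm", "payload": {"steps": [[[0, 0, 0, -0.032, 0, 0, 0], [0, 0, 0, -0.032, 0, 0, 0], [0, 0, 0, -0.032, 0, 0, 0], [0, 0, 0, -0.034, 0, 0, 0], [0, 0, 0, 0, 0, 0, 0]]]}}

```text
time: 36.57
position: [0.6147, -0.2316, 0.1093]
orientation: [0.733, 0.681, -0.002, 0.004]
force: [-0.8, -1.7, 0.8]
finger_gap: -0.0002
grasp_force: 0.0
```

```bash
python3 - <<'E'
from h import *
find('pushbar',.06); o=r.get_obs(); print(fx(o['position'])); t=M-.236*U;need(*t,.045,86.3)
im=snap('side','s12.png'); cv2.imwrite('pics/c12.png',cv2.resize(im[120:300,220:400],None,fx=3,fy=3))
E
```

```text
pushbar 0.62 ctr [621.6 -90.2] [191.3  35.3] axis 85.9 px 289.0 147.0 feeder [-108.6    2.4]
[-241.4   -0.8]
t36.67 pos [ 0.6162 -0.2229  0.1087] yaw 86.2 turn z rad -0.002 shift [ 0.0054 -0.0008  0.0637] n>=1.5 gap 0.0001 F [0.4 0.5 0.3]
```

View pics/c12.png

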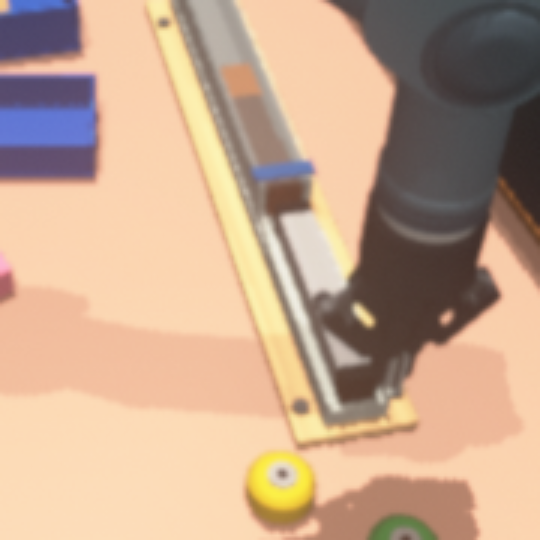

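The crop shows the bar lying in the trough, nose at the mouth (285,205), with the closed fingers behind its rear end. Lowering and pushing.

{"api": "move_arm", "payload": {"steps": [[[0, 0, 0, 0, 0, 0.025, 0], [0, 0, 0, 0, 0, 0.025, 0], [0, 0, 0, 0, 0, 0.013, 0], [0, 0, 0, 0.01, 0, 0, 0], [0, 0, 0, 0.01, 0, 0, 0]]]}}

```text
time: 37.13
position: [0.6169, -0.1974, 0.0437]
orientation: [0.728, 0.685, -0.0, -0.001]
force: [1.3, -0.2, 0.8]
finger_gap: 0.0001
grasp_force: 0.0
```

{"api": "move_arm", "payload": {"steps": [[[0, 0, 0, 0.013, 0, 0, 0], [0, 0, 0, 0.015, 0, 0, 0], [0, 0, 0, 0.015, 0, 0, 0], [0, 0, 0, 0.015, 0, 0, 0], [0, 0, 0, 0.015, 0, 0, 0]]]}}

```text
time: 37.55
position: [0.623, -0.1252, 0.0458]
orientation: [0.728, 0.685, 0.0, 0.001]
force: [0.4, -3.9, 2.4]
finger_gap: 0.0
grasp_force: 2.0
```

```bash
python3 - <<'E'
from h import *
o=r.get_obs(); print(fx(o['position'])); t=M-.046*U;need(*t,.045,86.3)
E
```

```text
[-143.4   -1.2]
t37.55 pos [ 0.623  -0.1252  0.0458] yaw 86.5 turn z rad 0.004 shift [ 0.0974 -0.0012  0.0008] n>=2.3 gap 0.0000 F [ 0.4 -3.9  2.4]
```

{"api": "move_arm", "payload": {"steps": [[[0, 0, 0, 0.015, 0, 0, 0], [0, 0, 0, 0.015, 0, 0, 0], [0, 0, 0, 0.015, 0, 0, 0], [0, 0, 0, 0.015, 0, 0, 0], [0, 0, 0, 0.01, 0, 0, 0]]]}}

```text
time: 37.97
position: [0.6273, -0.0549, 0.0457]
orientation: [0.728, 0.686, 0.0, 0.001]
force: [-0.6, -5.4, 5.1]
finger_gap: -0.0002
grasp_force: 2.8
```

{"api": "move_arm", "payload": {"steps": [[[0, 0, 0, 0.005, 0, 0, 0], [0, 0, 0, 0.005, 0, 0, 0], [0, 0, 0, 0.004, 0, 0, 0]]]}}

```text
time: 38.22
position: [0.6274, -0.0433, 0.045]
orientation: [0.729, 0.685, -0.0, 0.001]
force: [0.5, -4.9, 4.2]
finger_gap: -0.0002
grasp_force: 2.7
```

{"api": "move_arm", "payload": {"steps": [[[0, 0, 0, 0.003, 0, 0, 0], [0, 0, 0, 0.003, 0, 0, 0], [0, 0, 0, 0.003, 0, 0, 0]]]}}

```text
time: 38.47
position: [0.6278, -0.0355, 0.0448]
orientation: [0.729, 0.684, -0.001, 0.001]
force: [0.4, -5.7, 4.1]
finger_gap: 0.0002
grasp_force: 2.8
```

```bash
python3 - <<'E'
from h import *
o=r.get_obs(); print(fx(o['position'])); t=M-.046*U;need(*t,.045,86.3)
E
```

```text
[-53.6  -0.3]
t38.47 pos [ 0.6278 -0.0355  0.0448] yaw 86.4 turn z rad 0.001 shift [ 0.0076 -0.0003 -0.0002] n>=0.2 gap 0.0002 F [ 0.4 -5.7  4.1]
```

Sliding at about 5 N. Continuing in small steps until the force rises.

{"api": "move_arm", "payload": {"steps": [[[0, 0, 0, 0.003, 0, 0, 0], [0, 0, 0, 0.002, 0, 0, 0], [0, 0, 0, 0, 0, 0, 0]]]}}

```text
time: 38.72
position: [0.6282, -0.0295, 0.0448]
orientation: [0.729, 0.685, -0.0, 0.001]
force: [-0.1, -5.4, 4.8]
finger_gap: 0.0002
grasp_force: 2.4
```

{"api": "move_arm", "payload": {"steps": [[[0, 0, 0, 0.002, 0, 0, 0], [0, 0, 0, 0.002, 0, 0, 0], [0, 0, 0, 0, 0, 0, 0]]]}}

```text
time: 38.97
position: [0.6282, -0.0271, 0.0447]
orientation: [0.729, 0.684, -0.001, 0.001]
force: [-0.7, -6.8, 4.4]
finger_gap: 0.0002
grasp_force: 3.3
```

```bash
python3 - <<'E'
from h import *
o=r.get_obs(); print(fx(o['position'])); t=M-.046*U;need(*t,.045,86.3)
E
```

```text
[-45.2  -0.2]
t38.97 pos [ 0.6282 -0.0271  0.0447] yaw 86.4 turn z rad 0.001 shift [-0.0008 -0.0002 -0.0003] n>=0.0 gap 0.0002 F [-0.7 -6.8  4.4]
```

Force is starting to rise, which may be contact with the end wall. A few more millimetres to confirm.

{"api": "move_arm", "payload": {"steps": [[[0, 0, 0, 0.003, 0, 0, 0], [0, 0, 0, 0, 0, 0, 0]]]}}

```text
time: 39.13
position: [0.6282, -0.027, 0.0447]
orientation: [0.73, 0.684, -0.002, 0.002]
force: [-0.3, -9.5, 6.1]
finger_gap: 0.0001
grasp_force: 4.9
```

{"api": "move_arm", "payload": {"steps": [[[0, 0, 0, 0.003, 0, 0, 0], [0, 0, 0, 0, 0, 0, 0]]]}}

```text
time: 39.3
position: [0.6282, -0.027, 0.0448]
orientation: [0.73, 0.683, -0.004, 0.003]
force: [0.1, -13.0, 6.0]
finger_gap: 0.0001
grasp_force: 6.4
```

The column has stopped 45 mm before the mouth, as calculated, and the force is building, so it is tight. Backing off and checking.

{"api": "move_arm", "payload": {"steps": [[[0, 0, 0, -0.01, 0, 0, 0], [0, 0, 0, -0.02, 0, 0, 0], [0, 0, 0, -0.03, 0, -0.01, 0], [0, 0, 0, -0.03, 0, -0.03, 0], [0, 0, 0, -0.03, 0, -0.04, 0]]]}}

```text
time: 39.72
position: [0.618, -0.1308, 0.1138]
orientation: [0.728, 0.686, -0.001, -0.005]
force: [0.6, -0.2, 0.2]
finger_gap: -0.0001
grasp_force: 0.0
```

{"api": "move_arm", "payload": {"steps": [[[0, 0, 0, -0.04, 0, -0.01, 0], [0, 0, 0, -0.04, 0, -0.01, 0], [0, 0, 0, -0.04, 0, 0, 0], [0, 0, 0, 0, 0, 0, 0], [0, 0, 0, 0, 0, 0, 0]]]}}

```text
time: 40.13
position: [0.6126, -0.2551, 0.1361]
orientation: [0.731, 0.683, -0.0, -0.001]
force: [0.0, 0.2, -0.7]
finger_gap: -0.0003
grasp_force: 0.0
```

```bash
python3 - <<'E'
from h import *
im=snap('side','s13.png'); cv2.imwrite('pics/c13.png',cv2.resize(im[80:300,180:400],None,fx=2.7,fy=2.7))
E
```

```text
(no output)
```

View pics/c13.png

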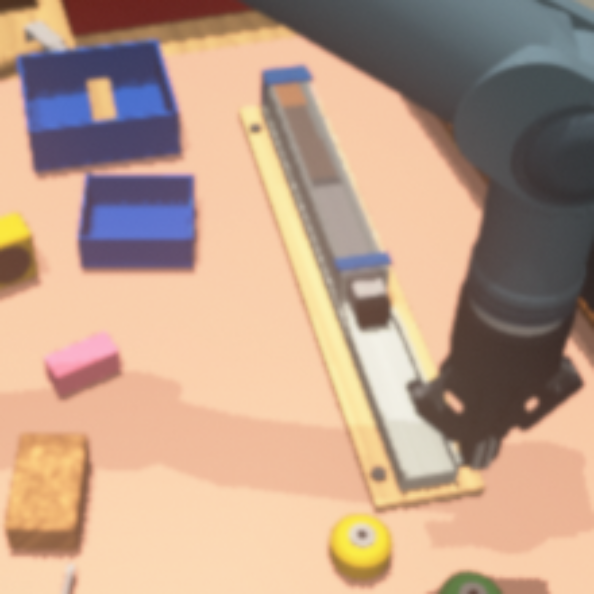

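The picture shows the stopper against the blue end wall (292,95), both blanks behind it, the bar protruding about 35 mm at (370,300), and the offcut in the large bin (100,98). Handing in.

```bash
python3 -c "
from workcell import r
print(r.hand_in())"
```

```text
the job is handed in; nothing more can be done
None
```

The job is handed in at about 40 s of the 210 s allowed: the offcut is in the large blue bin, and the stopper, both dark blanks and the push bar are pushed tight against the closed end of the tube; the hand-in call returned no verdict, so I'm going by the last camera picture.

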